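# Sort the optics and mounts into their trays on the microscope table

## Task

Clear up the optical table: lift the aluminium clamping fork off the black base plate without dragging the plate along, and lay fork and plate flat, side by side, on the floor of the orange tray. Stand both microscope objectives upright in the white tray, nose up, and the filter cube upright, amber window up, in the blue tray; set these optics down, never let them drop. Leave the lens on its post and the specimen dish where they are.

Things in the scene. Friction and masses are not known exactly. Their poses are not given: they have to be found in the camera images.
- objective_red: microscope objective, 110 g, standing nose up: steel barrel 31 mm in diameter from 0 to 30 mm height, then a red cone band from 30 to 40 mm, then a dark nose of 18 mm tapering to 14 mm in diameter; 48 mm tall. Origin: centre of its foot; z up along its axis
- objective_green: microscope objective, 110 g, standing nose up: steel barrel 31 mm in diameter from 0 to 30 mm height, then a green cone band from 30 to 40 mm, then a dark nose of 18 mm tapering to 14 mm in diameter; 48 mm tall. Origin: centre of its foot; z up along its axis
- filter_cube: fluorescence filter cube: black block, 38 (own x) x 30 (own y) x 36 mm high, 70 g, with a brass-rimmed amber window on top. Origin: centre of its underside; z up
- base_plate: flat black mounting plate, 64 (own x) x 44 (own y) x 10 mm thick, 90 g, with four steel screw dots; it lies flat on the table and the clamp fork lies loose across it at the start. Origin: centre of its underside; z up
- clamp_fork: aluminium clamping fork, a bar 26 mm wide (own y) and 9 mm thick reaching from -36.5 to +42.5 mm along its own x (slotted on the + side), 70 g; an upright brass thumb knob, 18 mm in diameter, stands over its origin from 13 to 33 mm above its underside, close to the centre of mass. At the start it lies flat on top of the base plate, at any angle across it. Origin: on its underside, below the knob; z up
- lens_tray: white tray, fixed to the table, 120 (own x) x 170 (own y) x 16 mm high, walls and floor 4 mm thick, so inside 112 x 162 mm and 12 mm deep. Origin: centre of its underside, at table height; z up
- filter_tray: blue tray, fixed to the table, 120 (own x) x 170 (own y) x 16 mm high, walls and floor 4 mm thick, so inside 112 x 162 mm and 12 mm deep. Origin: centre of its underside, at table height; z up
- hardware_tray: orange tray, fixed to the table, 120 (own x) x 170 (own y) x 16 mm high, walls and floor 4 mm thick, so inside 112 x 162 mm and 12 mm deep. Origin: centre of its underside, at table height; z up
- lens_mount: bystander, loose: small round lens in an upright black ring (33 mm across) on a steel post and a round dark foot 44 mm in diameter; 68 mm tall, 200 g; stands among the things to sort. Origin: centre of its foot; z up
- specimen_dish: bystander, loose: clear round lidded dish, 57 mm in diameter, 13 mm high, 60 g, white with a red spot on top; lies among the things to sort. Origin: centre of its underside; z up. (Other equipment on the table stands clear: beyond x = 0.77 m it is up to 100 mm high, and left and right beyond 0.45 m from the middle line there is more; between the listed things there is nothing else.)
Things that resemble listed ones, but are neither listed nor needed, are in the scene too. Several things have the shape of the base_plate; the one meant has the colours described above.

How it is judged:
By the outcome, as a careful person would: the job done as asked, in the order asked, and still so for the second after the job is handed in, with the robot touching nothing.
It also fails if it takes over 131 s, if anything falls off the work surface, if the arm or the gripper's body presses on something with over 40 N, if the wrist force passes 120 N, or if a joint passes its speed limit or range.

## Robot

A 6-joint arm with a two-finger parallel gripper is mounted at the origin on the work surface. World frame = base frame: x ahead of the robot, y to its left, z up, the work surface at z = 0. Lengths are in mm, angles in rad, forces in N, time in s.
With the tool pointing down it reaches from about 375 to 975 mm from the base axis. Payload 3.8 kg.
Tool frame: the origin (TCP) lies midway between the tips of the shut fingers; the grasp point (between the pads) lies 19 mm behind it (robot.pinch_z is the distance from the TCP to the grasp point, in mm); z points along the fingers, y is the direction in which the jaws open and shut (so a half turn about z gives the same grasp; the last joint's range is limited). The gripper opens to 85 mm and grips with 20 to 120 N. Pads are 22 mm wide; open, the fingers measure 114 mm over their backs; the gripper's body (76 mm by 85 mm) begins 54 mm behind the grasp point. The pads swing forward as they close: fully open they stand 13 mm farther back than shut.
Start: joints at [-1.221, 0.264, 1.604, -0, 1.274, -0.037], TCP at [254.622, -625.128, 209.48] pointing down, gripper open.
Joint ranges: [-2.63, 2.63], [-0.94, 2.18], [0.31, 2.57], [-1.31, 4.45], [0, 2.66], [-2.55, 2.55]. Speed limits (rad/s): [2.57, 2.57, 3.14, 3.14, 3.14, 3.14].

## Interface

Orientations are given as a unit quaternion [w, x, y, z].
In Python, from rig import robot gives the robot as it stands. The module is installed in compiled form; this text tells all that it offers.
- The arm moves only by the shell command python3 -m inch 'ROWS' [FORCE]. ROWS is a JSON object of lists of equal length, an entry for each row: "slide": the shift along the tool's x, y, z in m, a list of three; "twist": the turn, a rotation vector about the tool's x, y, z in degrees, a list of three; "claw": the opening, from -1 (shut) to 1 (fully open), so that 0 is half open. In form: {"slide": [[dx, dy, dz], ...], "twist": [[ax, ay, az], ...], "claw": [claw, ...]}. A call has 1 to 8 rows; each row shifts and turns the pose as measured when the row begins, along the tool's axes as they then stand; what a row does not reach is not made up. A row lasts 1/8 s, in which the tool goes at most 62.5 mm and 10.7 degrees, less where a joint would pass 70% of its speed; a pose out of reach is approached as far as the arm can. A call is refused whole if a number of a shift passes 0.0625 or a number of a turn 10.7, either way. A call with a gripper value outside its range is refused whole. The fingers move at their own pace and stop on an object; FORCE is the grip in N (left out, the last holds). Time passes only in rows, so rows that do not move let the fingers close. It gives the time, the measured TCP pose, the force and the opening at its end, in the units of the state.
- robot.get_obs(): the state, without advancing time (a new reading comes with each control period).
- robot.capture(name): name is "scene" or "top" or "wrist"; returns (picture, depth): 400x640x3 uint8, red, green, blue; 400x640 float32, mm along the optical axis (not along the pixel's ray), 0 where there is no reading.
- robot.camera_model(name): a dict with "K" (3x3 intrinsics, pixels), "view" (4x4, takes a point from world to camera coordinates). Camera axes: x right, y down, z forward; pixel columns grow to the right and rows downward; lengths in mm; the calibration is good to about 2 mm. A picture is of the moment at which its call begins: read the wrist's pose just before it. camera_model takes no time and is no camera call; for the wrist camera it gives the pose at the moment of the call.
- robot.hand_in(): hands the job in, once; it reports no verdict.
The state is a dict: "time": time; "joint_pos": joint angles; "qd": joint speeds; "tau": joint torques, N m; "ee_pos": TCP position; "eef_rot": TCP orientation; "ft_force": force on the tool from outside, world axes, zero at the start; "wrist_torque": the same for the moment, N m; "width": finger opening in mm.
Only numpy, scipy, OpenCV 4.12 (cv2) and the standard library are available. Lean on these libraries where they do the work, as an engineer would, in place of code of your own. Each camera call takes 0.05 s, during which the arm holds its last target.

## Working session

There is one attempt and no reset: what is moved stays moved. The work goes in short steps, Python scripts to look and compute and a shell command to move; the robot and the scene stay as the last step left them, time stands still between calls to the robot, and variables do not carry over. Pictures are saved under pics/ and viewed, and the job is handed in when it is done.

```bash
mkdir -p pics; ls; python3 - <<'E'
from rig import robot
import cv2,numpy as np
o=robot.get_obs();print(o)
for n in("scene","top"):
    p,d=robot.capture(n);np.savez(f"{n}0.npz",p=p,d=d)
    cv2.imwrite(f"pics/{n}0.png",p[:,:,::-1]);m=robot.camera_model(n);print(n,m)
print(robot.pinch_z)
E
```

```text
pics
{'time': 0.0, 'joint_pos': array([-1.22088692e+00,  2.64782499e-01,  1.60537141e+00,  1.59371838e-05,
        1.27372932e+00, -3.69037150e-02]), 'qd': array([-2.18367744e-03,  1.33713173e-05,  6.20901822e-04, -7.05060466e-04,
       -7.40785461e-04, -3.42892076e-04]), 'tau': array([ 9.71329755e-04, -5.15108585e+01, -3.67315257e+01,  6.70788864e-06,
        1.31217009e-02,  2.18337868e-05]), 'ee_pos': array([ 254.36640992, -624.38507546,  208.14373263]), 'eef_rot': array([-1.13247765e-03,  9.81354986e-01,  1.92200624e-01, -1.70986187e-04]), 'ft_force': array([-0.05394325, -0.10017647, -1.29390684]), 'wrist_torque': array([-0.05853266, -0.03726488, -0.02696557]), 'width': 85.57251597808128}
scene {'K': array([[473.49506946,   0.        , 316.3574853 ],
       [  0.        , 473.49506946, 204.20945452],
       [  0.        ,   0.        ,   1.        ]]), 'view': array([[ 8.02765895e-01,  5.96288847e-01,  2.55531462e-03,
        -4.08069944e+02],
       [ 3.51649248e-01, -4.69945356e-01, -8.09625944e-01,
        -1.39340778e+02],
       [-4.81570062e-01,  6.50838669e-01, -5.86940629e-01,
         1.28624233e+03],
       [ 0.00000000e+00,  0.00000000e+00,  0.00000000e+00,
         1.00000000e+00]])}
top {'K': array([[466.38699271,   0.        , 323.85730217],
       [  0.        , 466.38699271, 205.12360422],
       [  0.        ,   0.        ,   1.        ]]), 'view': array([[-2.76342806e-02, -9.99573483e-01,  9.44445744e-03,
         1.53889991e+01],
       [-9.90731292e-01,  2.61303517e-02, -1.33299333e-01,
         4.81468113e+02],
       [ 1.32995691e-01, -1.30405507e-02, -9.91030822e-01,
         1.13478108e+03],
       [ 0.00000000e+00,  0.00000000e+00,  0.00000000e+00,
         1.00000000e+00]])}
18.700000000000003
```

View pics/top0.png

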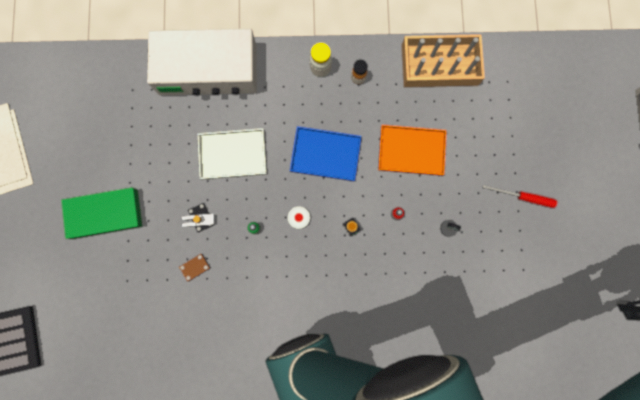

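View pics/scene0.png

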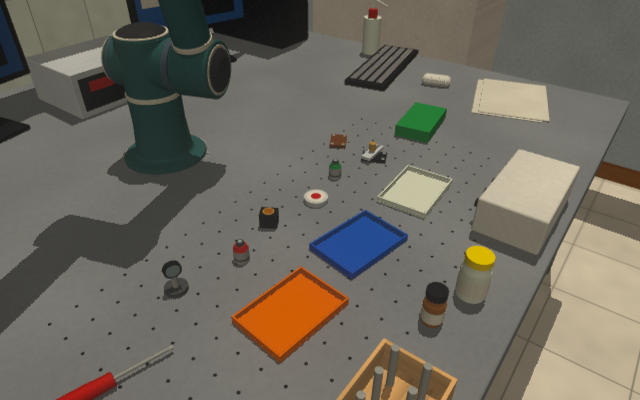

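The top view shows the fork on the plate at (198,217), the green objective at (254,228), the dish at (298,217), the cube at (352,226), the red objective at (398,213) and the lens mount at (450,228). The brown plate at (195,267) is a decoy. The white, blue and orange trays are at (232,154), (326,154) and (412,150).

```bash
cat > h.py <<'E'
import numpy as np,cv2
from scipy.spatial.transform import Rotation as R
def ray(m,uv,z):
    K,V=m["K"],m["view"];uv=np.atleast_2d(uv).astype(float)
    d=np.c_[(uv-[K[0,2],K[1,2]])/K[0,0],np.ones(len(uv))]@V[:3,:3]
    c=-V[:3,:3].T@V[:3,3]
    return c+d*((z-c[2])/d[:,2])[:,None]
def proj(m,P):
    P=np.atleast_2d(P);q=P@m["view"][:3,:3].T+m["view"][:3,3];q=q@m["K"].T
    return q[:,:2]/q[:,2:]
def pts(m,d):
    v,u=np.mgrid[0:d.shape[0],0:d.shape[1]];K=m["K"]
    P=np.stack([(u-K[0,2])/K[0,0]*d,(v-K[1,2])/K[1,1]*d,d],-1)
    return (P-m["view"][:3,3])@m["view"][:3,:3]
E
python3 - <<'E'
from rig import robot
from h import *
m=robot.camera_model("top");z=np.load("top0.npz");p,d=z["p"],z["d"]
c=p[110:290,170:470]
cv2.imwrite("pics/t1.png",cv2.resize(c[70:180,:130,::-1],None,fx=6,fy=5.4545*1.1,interpolation=cv2.INTER_CUBIC)[:600])
P=pts(m,d)
h=cv2.cvtColor(p,cv2.COLOR_RGB2HSV).astype(int)
H,S,V=h[...,0],h[...,1],h[...,2]
v,u=np.mgrid[0:400,0:640]
roi=lambda a,b,c,e:(u>a)&(u<b)&(v>c)&(v<e)
def rect(name,mask,z):
    n,l,st,ct=cv2.connectedComponentsWithStats(mask.astype(np.uint8))
    i=1+np.argmax(st[1:,4]);
    q=np.argwhere(l==i)[:,::-1]
    W=ray(m,q,z)[:,:2].astype(np.float32)
    r=cv2.minAreaRect(W);zz=P[l==i][:,2]
    print(name,st[i,4],"rect",np.round(r[0],1),np.round(r[1],1),round(r[2],1),"mean",W.mean(0).round(1),"z",np.percentile(zz,[5,50,95]).round(1))
rect("blue",roi(280,375,115,190)&(S>150)&(H>100)&(H<125),16)
rect("orange",roi(370,455,115,185)&(S>150)&(H<25),16)
rect("white",roi(185,280,115,190)&(V>165),16)
rect("red",roi(385,412,200,225)&(S>120)&((H<8)|(H>172)),38)
rect("green",roi(244,264,215,240)&(S>80)&(H>40)&(H<90),38)
rect("amber",roi(340,365,215,240)&(S>120)&(H<30),36)
rect("cubeblack",roi(338,368,210,242)&(V<70),36)
rect("knob",roi(185,212,205,230)&(S>90)&(H<35),33)
rect("dish",roi(284,314,203,232)&(V>190),13)
rect("fork",roi(175,220,205,230)&(V>170)&(S<60),19)
rect("mount",roi(435,465,215,240)&(V<85),5)
E
```

```text
blue 2897 rect [618.   -5.5] [166.9 118.8] 79.7 mean [618.1  -5.6] z [-1.2  2.8 13.5]
orange 2969 rect [ 622.5 -229.6] [169.4 120.4] 83.7 mean [ 622.2 -229.7] z [-1.5  2.8 14.7]
white 3074 rect [626.7 237.6] [123.2 173.5] 3.3 mean [625.9 236.1] z [-1.7  2.9 14.7]
red 78 rect [ 456.3 -180.2] [27.6 25. ] 88.5 mean [ 455.8 -179.7] z [29.4 36.  43.4]
green 78 rect [429.8 178.9] [27.8 26.4] 62.8 mean [429.2 177.7] z [27.9 36.9 44.8]
amber 105 rect [427.2 -64.7] [27.3 24.9] 88.5 mean [427. -65.] z [31.4 35.4 38.9]
cubeblack 21 rect [414.2 -72.9] [ 7.4 28.4] 35.2 mean [414.5 -73.5] z [28.7 33.2 37.5]
knob 48 rect [456.4 319.6] [17.5 17.5] 88.5 mean [455.7 319.9] z [16.6 40.4 43.9]
dish 379 rect [455.8  68.5] [54.1 53.7] 43.6 mean [455.5  68.2] z [ 7.8 12.  15.6]
fork 192 rect [453.1 320.5] [26.9 80.2] 6.7 mean [452.3 311.5] z [ 1.4 17.5 21.9]
mount 91 rect [ 422.6 -325.1] [35.  19.9] 60.3 mean [ 423.3 -324.8] z [ 8.6 60.3 67.7]
```

View pics/t1.png

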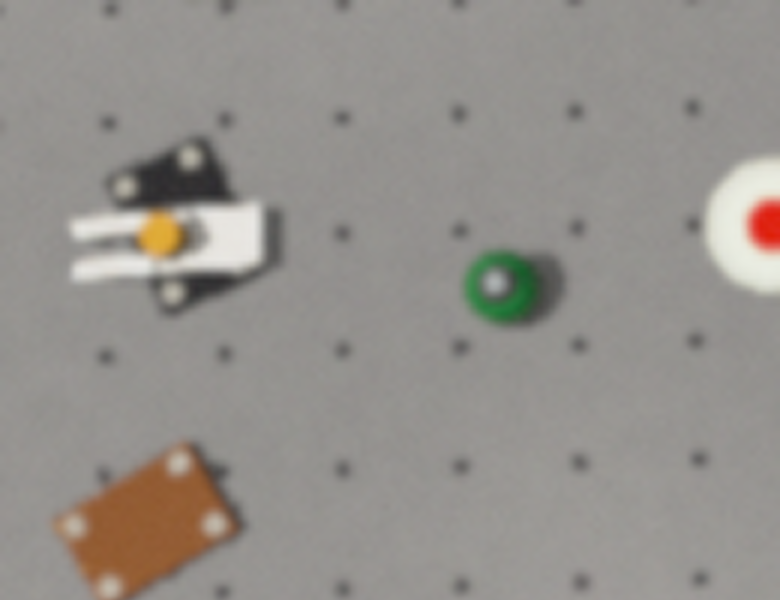

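```bash
cat > go.py <<'E'
# usage: go.py x y z yaw : remaining shift in tool axes (mm) & twist
import sys
from rig import robot
from h import *
o=robot.get_obs();q=o["eef_rot"];Rm=R.from_quat([q[1],q[2],q[3],q[0]])
M=Rm.as_matrix();yaw=np.degrees(np.arctan2(M[1,0],M[0,0]))
print("t",round(o["time"],2),"pos",o["ee_pos"].round(1),"yaw",yaw.round(1),"w",round(o["width"],1),"F",o["ft_force"].round(1),"j",o["joint_pos"].round(2))
if len(sys.argv)>1:
    x,y,z,w=map(float,sys.argv[1:5])
    T=R.from_euler("z",w,degrees=True)*R.from_quat([1,0,0,0])
    print("slide now",(Rm.inv().apply(np.array([x,y,z])-o["ee_pos"])).round(1),"slide at goal yaw",(T.inv().apply(np.array([x,y,z])-o["ee_pos"])).round(1),"twist",np.degrees((Rm.inv()*T).as_rotvec()).round(1))
E
python3 -m inch '{"slide":[[0,0,0],[0,0,0],[0,0,0],[0,0,0],[0,0,0],[0,0,0],[0,0,0],[0,0,0]],"twist":[[0,0,-10],[0,0,-10],[0,0,-10],[0,0,-10],[0,0,-10],[0,0,-10],[0,0,-10],[0,0,-5]],"claw":[1,1,1,1,1,1,1,1]}' 30; python3 go.py 440 320 230 97
```

```text
time: 1.1
ee_pos: [253.0, -620.8, 201.6]
eef_rot: [-0.006, 0.645, 0.764, 0.003]
ft_force: [-0.3, -0.4, 1.1]
width: 85.2
t 1.1 pos [ 253.  -620.8  201.6] yaw 99.7 w 85.2 F [-0.3 -0.4  1.1] j [-1.22  0.27  1.61  0.    1.27 -1.39]
slide now [896.3 342.2 -17.5] slide at goal yaw [911.  300.2 -28.4] twist [-0.2 -0.7  2.7]
```

```bash
python3 -m inch '{"slide":[[0.05,0.06,-0.003],[0.05,0.06,-0.003],[0.06,0.06,-0.003],[0.06,0.06,-0.003],[0.06,0.03,-0.003],[0.06,0.01,-0.003],[0.06,0,-0.003],[0.06,0,-0.003]],"twist":[[0,0,2.7],[0,0,0],[0,0,0],[0,0,0],[0,0,0],[0,0,0],[0,0,0],[0,0,0]],"claw":[1,1,1,1,1,1,1,1]}'; python3 go.py 440 320 230 97
```

```text
time: 2.1
ee_pos: [427.0, -183.5, 223.7]
eef_rot: [-0.009, 0.666, 0.746, 0.004]
ft_force: [0.4, -0.6, 0.8]
width: 85.1
t 2.1 pos [ 427.  -183.5  223.7] yaw 96.5 w 85.1 F [ 0.4 -0.6  0.8] j [-0.47 -0.14  2.01  0.01  1.29 -0.59]
slide now [498.8  69.9   2.6] slide at goal yaw [498.1  74.3  -6.3] twist [-0.3 -1.1 -0.5]
```

```bash
python3 -m inch '{"slide":[[0.0625,0.009,0],[0.0625,0.009,0],[0.0625,0.009,0],[0.0625,0.009,0],[0.0625,0.009,0],[0.0625,0.009,0],[0.0625,0.009,0],[0.0625,0.009,0]],"twist":[[0,-1,0],[0,0,0],[0,0,0],[0,0,0],[0,0,0],[0,0,0],[0,0,0],[0,0,0]],"claw":[1,1,1,1,1,1,1,1]}';python3 -m inch '{"slide":[[0.03,0,0],[0,0,0]],"twist":[[0,0,0],[0,0,0]],"claw":[1,1]}'; python3 go.py 440 320 230 97
python3 - <<'E'
from rig import robot
from h import *
m=robot.camera_model("wrist");p,d=robot.capture("wrist");np.savez("w1.npz",p=p,d=d,**m)
cv2.imwrite("pics/w1.png",p[:,:,::-1]);print(m)
E
```

```text
time: 3.1
ee_pos: [437.7, 316.2, 223.7]
eef_rot: [-0.001, 0.666, 0.746, -0.001]
ft_force: [0.7, 0.5, -0.1]
width: 85.2
time: 3.35
ee_pos: [432.7, 350.7, 222.2]
eef_rot: [-0.001, 0.664, 0.748, -0.002]
ft_force: [-0.9, -0.6, 0.8]
width: 85.3
t 3.35 pos [432.7 350.7 222.2] yaw 96.8 w 85.3 F [-0.9 -0.6  0.8] j [0.64 0.04 1.84 0.   1.27 0.52]
slide now [-31.3   3.6  -7.8] slide at goal yaw [-31.4   3.5  -7.8] twist [-0.2  0.  -0.2]
{'K': array([[288.12434583,   0.        , 313.26999732],
       [  0.        , 288.12434583, 198.7545531 ],
       [  0.        ,   0.        ,   1.        ]]), 'view': array([[ 9.92996038e-01,  1.18033648e-01, -5.18917050e-03,
        -4.69934049e+02],
       [ 1.14160318e-01, -9.47243578e-01,  2.99494617e-01,
         2.39886886e+02],
       [ 3.04350337e-02, -2.97989365e-01, -9.54083878e-01,
         4.82106810e+02],
       [ 0.00000000e+00,  0.00000000e+00,  0.00000000e+00,
         1.00000000e+00]])}
```

View pics/w1.png

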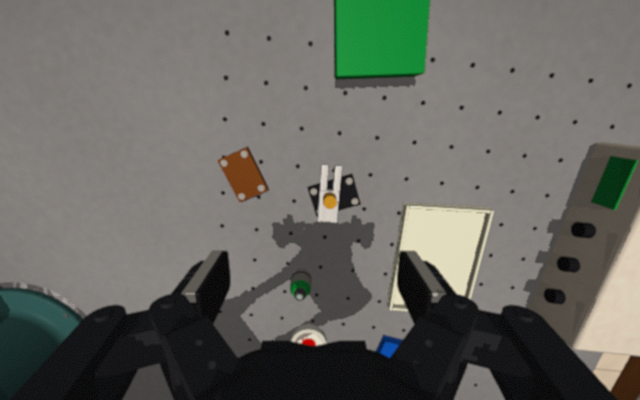

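The wrist view shows the knob at (329,201), with the fork lying along the image's vertical and its slot pointing up. The plate is beneath it, the green objective at (300,287) and the white tray at (440,258).

```bash
cat > meas.py <<'E'
from h import *
def comp(mask,roi=None):
    k=np.zeros(mask.shape,bool)
    if roi: a,b,c,e=roi;k[c:e,a:b]=1
    else:k[:]=1
    n,l,st,ct=cv2.connectedComponentsWithStats((mask&k).astype(np.uint8))
    i=1+np.argmax(st[1:,4]);return np.argwhere(l==i)[:,::-1]
def rect(name,m,q,z,P=None):
    W=ray(m,q,z)[:,:2].astype(np.float32);r=cv2.minAreaRect(W)
    (a,b),(s,t),g=r
    if s<t: s,t,g=t,s,g+90
    zz="" if P is None else np.percentile(P[q[:,1],q[:,0],2],[5,50,95]).round(1)
    print(name,len(q),"c",np.round([a,b],1),"long %.1f short %.1f ang %.1f"%(s,t,(g+90)%180-90),"mean",W.mean(0).round(1),"z",zz)
def hsv(p):
    h=cv2.cvtColor(p,cv2.COLOR_RGB2HSV).astype(int);return h[...,0],h[...,1],h[...,2]
E
python3 - <<'E'
from meas import *
z=np.load("w1.npz");m=z;p,d=z["p"],z["d"];P=pts(m,d);H,S,V=hsv(p)
rect("knob",m,comp((S>100)&(H<35)&(H>10)&(V>100),(310,345,185,215)),43,P)
rect("fork",m,comp((S<60)&(V>150),(310,342,155,230)),19,P)
rect("plate",m,comp((V<60),(300,365,165,219)),10,P)
rect("green",m,comp((S>80)&(H>40)&(H<90),(280,320,265,305)),35,P)
rect("white",m,comp((V>150),(380,500,195,320)),16,P)
rect("brown",m,comp((S>100)&(H<20),(210,275,140,205)),10,P)
E
```

```text
knob 160 c [456.6 319.5] long 19.7 short 15.0 ang -82.6 mean [456.  319.1] z [34.7 41.9 43. ]
fork 532 c [456.1 320.5] long 78.0 short 27.0 ang -86.7 mean [452.6 312.3] z [15.9 17.8 19.1]
plate 377 c [483.4 323.5] long 48.8 short 23.6 ang -86.9 mean [480.7 322. ] z [ 7.5  8.9 10.2]
green 210 c [432.7 184. ] long 28.3 short 24.6 ang 7.0 mean [432.6 185.7] z [29.8 36.2 40.6]
white 5222 c [626.4 251. ] long 141.5 short 120.8 ang -86.7 mean [629.9 271.8] z [ 1.4  2.9 14.8]
brown 1341 c [339.8 330.6] long 64.1 short 43.9 ang -59.9 mean [339.6 331.6] z [ 7.7  9.1 10.3]
```

```bash
python3 go.py 456 318.5 21 94; python3 -m inch '{"slide":[[-0.016,0.012,0.05],[-0.016,0.011,0.05],[0,0,0.03],[0,0,0]],"twist":[[0,0,2.8],[0,0,0],[0,0,0],[0,0,0]],"claw":[0.2,0.2,0.2,0.2]}';python3 go.py 456 318.5 21 94
```

```text
t 3.4 pos [432.8 349.6 222.1] yaw 96.7 w 85.7 F [ 1.  -0.7  0.5] j [0.63 0.04 1.84 0.   1.27 0.52]
slide now [-33.3  20.3 201.1] slide at goal yaw [-32.6  21.  201.1] twist [-0.3  0.1  2.7]
time: 3.9
ee_pos: [460.0, 313.9, 90.2]
eef_rot: [0.0, 0.684, 0.729, -0.002]
ft_force: [0.5, -0.5, 0.2]
width: 51.8
t 3.9 pos [460.  313.9  90.2] yaw 93.6 w 51.8 F [ 0.5 -0.5  0.2] j [ 0.55  0.15  1.97 -0.    1.02  0.49]
slide now [ 5.  -3.5 69.2] slide at goal yaw [ 4.9 -3.6 69.2] twist [-0.1  0.1 -0.4]
```

```bash
python3 -m inch '{"slide":[[0.005,-0.003,0.02],[0,0,0.015],[0,0,0]],"twist":[[0,0,0],[0,0,0],[0,0,0]],"claw":[0.2,0.2,0.2]}';python3 go.py 456 318.5 21 94
python3 - <<'E'
from rig import robot
from h import *
m=robot.camera_model("wrist");p,d=robot.capture("wrist");np.savez("w2.npz",p=p,d=d,**m)
cv2.imwrite("pics/w2.png",p[:,:,::-1])
E
```

```text
time: 4.28
ee_pos: [458.4, 319.0, 56.2]
eef_rot: [0.001, 0.685, 0.729, 0.001]
ft_force: [-1.1, 0.4, -0.5]
width: 51.4
t 4.28 pos [458.4 319.   56.2] yaw 93.6 w 51.4 F [-1.1  0.4 -0.5] j [ 0.56  0.19  2.   -0.    0.95  0.5 ]
slide now [-0.3 -2.5 35.2] slide at goal yaw [-0.3 -2.5 35.2] twist [ 0.1  0.  -0.4]
```

View pics/w2.png

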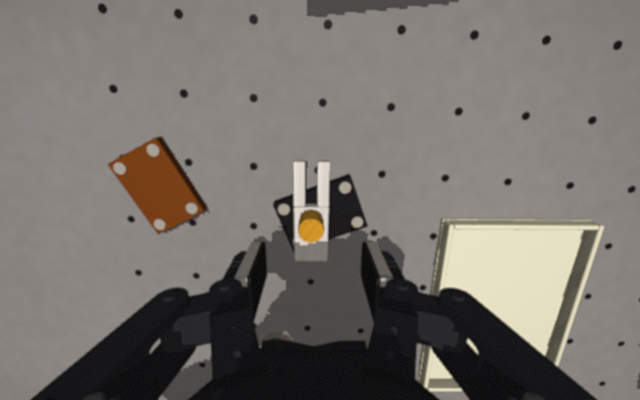

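The knob is at (311,229), nearly centred between the fingers.

```bash
python3 - <<'E'
from meas import *
z=np.load("w2.npz");m=z;p,d=z["p"],z["d"];P=pts(m,d);H,S,V=hsv(p)
rect("knob",m,comp((S>100)&(H<35)&(H>10)&(V>170),(290,335,205,255)),43,P)
rect("fork",m,comp((S<60)&(V>120),(287,332,155,265)),19,P)
E
python3 -m inch '{"slide":[[0,-0.001,0.02],[0,-0.001,0.013],[0,0,0]],"twist":[[0,0,0],[0,0,0],[0,0,0]],"claw":[0.1,0,0]}';python3 go.py 456 318.5 21 94
```

```text
knob 461 c [456.7 317.4] long 16.4 short 16.3 ang 58.0 mean [456.8 317.5] z [41.  42.  43.1]
fork 2929 c [454.5 323.3] long 81.9 short 31.4 ang -88.0 mean [455.  331.1] z [-1.5 17.7 19. ]
time: 4.7
ee_pos: [459.2, 321.2, 26.0]
eef_rot: [0.002, 0.684, 0.729, 0.004]
ft_force: [-0.4, 0.4, 0.2]
width: 42.5
t 4.7 pos [459.2 321.2  26. ] yaw 93.6 w 42.5 F [-0.4  0.4  0.2] j [ 0.57  0.23  2.02 -0.    0.89  0.5 ]
slide now [-2.6 -3.4  4.9] slide at goal yaw [-2.5 -3.4  5. ] twist [ 0.5 -0.2 -0.4]
```

```bash
python3 -m inch '{"slide":[[-0.004,-0.0025,0.004],[0,0,0],[0,0,0]],"twist":[[0.5,0,0],[0,0,0],[0,0,0]],"claw":[0,0,0]}';python3 go.py 456.7 318 21 94
```

```text
time: 5.08
ee_pos: [458.2, 317.7, 23.4]
eef_rot: [-0.001, 0.684, 0.729, 0.002]
ft_force: [-0.6, -0.1, 0.4]
width: 42.7
t 5.08 pos [458.2 317.7  23.4] yaw 93.6 w 42.7 F [-0.6 -0.1  0.4] j [0.56 0.23 2.02 0.   0.89 0.49]
slide now [ 0.4 -1.5  2.4] slide at goal yaw [ 0.4 -1.5  2.4] twist [ 0.1 -0.2 -0.4]
```

```bash
python3 -m inch '{"slide":[[0,-0.001,0.001],[0,0,0],[0,0,0],[0,0,0],[0,0,0],[0,0,0]],"twist":[[0,0,0],[0,0,0],[0,0,0],[0,0,0],[0,0,0],[0,0,0]],"claw":[-0.4,-0.8,-0.8,-0.8,-0.8,-0.8]}' 40;python3 go.py 456.7 318 21 94
python3 -m inch '{"slide":[[0,0,-0.015],[0,0,-0.02],[0,0,-0.02],[0,0,-0.02],[0,0,0]],"twist":[[0,0,0],[0,0,0],[0,0,0],[0,0,0],[0,0,0]],"claw":[-0.8,-0.8,-0.8,-0.8,-0.8]}';python3 go.py 456.7 318 21 94
python3 - <<'E'
from rig import robot
from h import *
m=robot.camera_model("wrist");p,d=robot.capture("wrist");np.savez("w3.npz",p=p,d=d,**m)
cv2.imwrite("pics/w3.png",p[:,:,::-1])
E
```

```text
time: 5.82
ee_pos: [457.6, 317.9, 23.0]
eef_rot: [-0.001, 0.684, 0.729, 0.002]
ft_force: [-0.0, -0.2, 0.2]
width: 8.3
t 5.83 pos [457.6 317.9  23. ] yaw 93.6 w 8.3 F [-0.  -0.2  0.2] j [0.56 0.23 2.02 0.   0.88 0.49]
slide now [ 0.1 -0.9  2. ] slide at goal yaw [ 0.1 -0.9  2. ] twist [ 0.1 -0.3 -0.4]
time: 6.45
ee_pos: [458.4, 318.1, 104.2]
eef_rot: [-0.001, 0.684, 0.729, 0.004]
ft_force: [0.6, 0.4, 0.4]
width: 8.6
t 6.45 pos [458.4 318.1 104.2] yaw 93.6 w 8.6 F [0.6 0.4 0.4] j [0.56 0.13 1.97 0.   1.04 0.49]
slide now [-0.5 -2.1 83.2] slide at goal yaw [-0.  -1.7 83.2] twist [ 0.3 -0.4 -0.4]
```

View pics/w3.png

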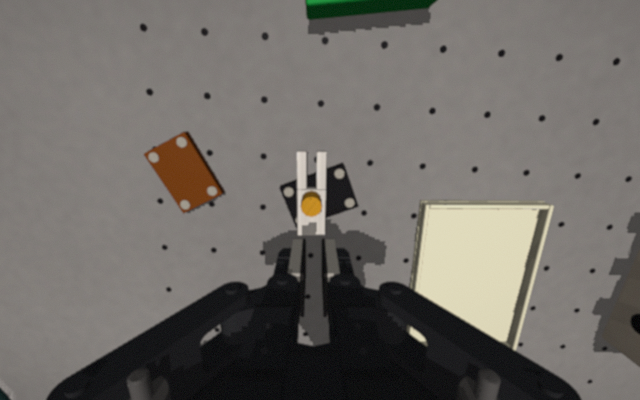

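The fingers closed to the commanded opening with nothing between them, and fork and plate are unmoved. I'll check how the TCP projects against the calibration.

```bash
python3 - <<'E'
from meas import *
z=np.load("w3.npz");m=z;p,d=z["p"],z["d"];P=pts(m,d);H,S,V=hsv(p)
print(proj(m,[458.4,318.1,104.2]),proj(m,[458.4,318.1,123]))
rect("knob",m,comp((S>100)&(H<35)&(H>10)&(V>100),(290,335,185,225)),43,P)
# finger points depth
for u,v in [(297,245),(297,265),(297,300),(330,245),(333,265),(285,260),(345,260),(312,240)]: print(u,v,P[v,u].round(1))
E
```

```text
[[313.20152526 236.90363575]] [[313.31905711 251.03603756]]
knob 348 c [456.8 318.2] long 17.9 short 16.7 ang 79.6 mean [456.7 318.3] z [40.1 42.  43.1]
297 245 [449.5 328.2 137.1]
297 265 [450.5 328.4 156.8]
297 300 [451.6 321.8 172. ]
330 245 [466.  329.4 137.5]
333 265 [466.1 329.6 157.2]
285 260 [444.3 323.4 144.2]
345 260 [473.2 325.2 144.1]
312 240 [460.8 266.5  -1.2]
```

```bash
python3 - <<'E'
from meas import *
z=np.load("w3.npz");m=z;p,d=z["p"],z["d"];P=pts(m,d)
for v in range(232,256,2): print(v,P[v,295].round(0),P[v,300].round(0),P[v,330].round(0), d[v,300])
cv2.imwrite("pics/w3c.png",cv2.resize(p[180:340,240:390,::-1],None,fx=5,fy=3.7,interpolation=cv2.INTER_NEAREST))
print(-m["view"][:3,:3].T@m["view"][:3,3])
E
```

```text
232 [443. 274.  -1.] [448. 283.  18.] [479. 276.  -2.] 271.37668
234 [443. 272.  -0.] [449. 281.  17.] [479. 275.  -1.] 272.7441
236 [443. 270.  -1.] [448. 271.  -0.] [479. 272.  -2.] 292.51828
238 [443. 268.  -0.] [448. 268.  -1.] [479. 270.  -0.] 293.6064
240 [448. 328. 132.] [451. 328. 131.] [466. 330. 132.] 149.65846
242 [448. 328. 133.] [451. 328. 133.] [466. 330. 134.] 148.37703
244 [448. 328. 136.] [451. 328. 136.] [466. 329. 136.] 144.81133
246 [449. 328. 138.] [451. 328. 138.] [466. 329. 138.] 143.47702
248 [449. 328. 139.] [451. 328. 140.] [466. 329. 139.] 141.87096
250 [449. 328. 142.] [451. 328. 141.] [466. 329. 142.] 140.64415
252 [449. 328. 145.] [451. 328. 143.] [466. 329. 145.] 138.67415
254 [449. 328. 146.] [451. 327. 145.] [466. 329. 146.] 137.06572
[453.07744136 392.88801332 268.17619467]
```

View pics/w3c.png

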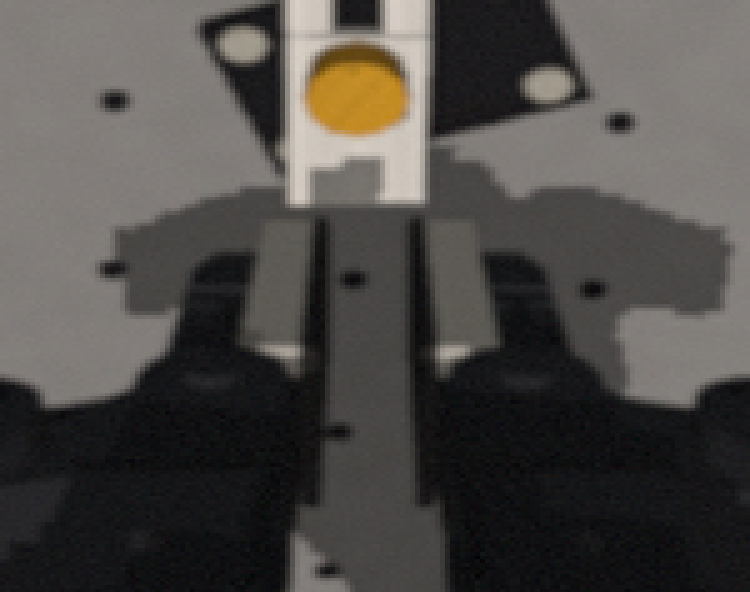

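The depth puts the fingertips at z≈131 while the reported TCP is at 104. I'll cross-check that with the scene camera.

```bash
python3 go.py; python3 - <<'E'
from rig import robot
from meas import *
m=robot.camera_model("scene");p,d=robot.capture("scene");np.savez("s1.npz",p=p,d=d,**m)
P=pts(m,d);t=proj(m,[458.4,318.1,104.2])[0];print(t,proj(m,[458.4,318.1,131])[0])
u,v=t.astype(int)
c=p[v-70:v+50,u-60:u+60,::-1].copy();c=cv2.resize(c,None,fx=5,fy=5,interpolation=cv2.INTER_CUBIC);cv2.circle(c,(300,350),4,(0,0,255),1)
cv2.imwrite("pics/s1.png",c)
M=(np.hypot(P[...,0]-458,P[...,1]-318)<35)&(P[...,2]>60)&(d>0)
print(np.sort(P[M][:,2])[:30].round(0))
E
```

```text
t 6.5 pos [457.6 317.7 103. ] yaw 93.6 w 8.7 F [-1.2  0.7 -0.1] j [0.56 0.13 1.97 0.   1.04 0.49]
[374.93588566 121.34435926] [375.73367622 111.66132833]
[123. 124. 125. 126. 126. 126. 126. 126. 127. 127. 127. 127. 128. 128.
 129. 129. 129. 129. 130. 130. 130. 131. 131. 131. 132. 132. 132. 132.
 132. 132.]
```

View pics/s1.png

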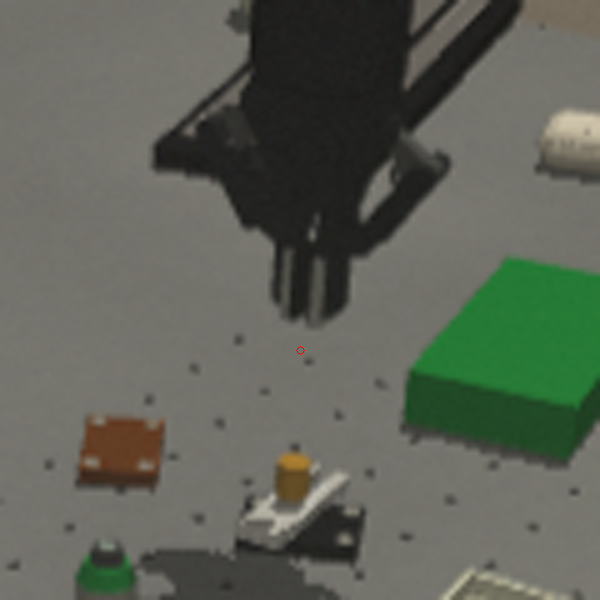

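```bash
python3 - <<'E'
from meas import *
for f,zt in (("w1.npz",222.2),("w2.npz",56.2),("w3.npz",104.0)):
    z=np.load(f);m=z;p,d=z["p"],z["d"];P=pts(m,d)
    M=(d>0)&(d<175)&(np.mgrid[0:400,0:640][0]<300)
    rel=P[M]-[0,0,zt]
    q=np.argwhere(M)
    i=np.argsort(rel[:,2])[:400:25]
    print(f,[(tuple(q[k][::-1]),P[M][k].round(0).tolist(),round(float(rel[k,2]),1)) for k in i[:6]])
E
```

```text
w1.npz [((np.int64(398), np.int64(269)), [476.0, 353.0, 255.0], 33.1), ((np.int64(399), np.int64(257)), [475.0, 361.0, 257.0], 34.9), ((np.int64(228), np.int64(255)), [390.0, 352.0, 258.0], 35.4), ((np.int64(229), np.int64(274)), [391.0, 342.0, 258.0], 35.9), ((np.int64(398), np.int64(276)), [476.0, 351.0, 258.0], 36.2), ((np.int64(228), np.int64(272)), [391.0, 343.0, 259.0], 36.8)]
w2.npz [((np.int64(361), np.int64(259)), [485.0, 318.0, 80.0], 23.7), ((np.int64(362), np.int64(248)), [484.0, 326.0, 82.0], 25.6), ((np.int64(362), np.int64(257)), [484.0, 321.0, 83.0], 26.5), ((np.int64(361), np.int64(274)), [485.0, 311.0, 83.0], 27.2), ((np.int64(265), np.int64(261)), [433.0, 316.0, 84.0], 27.7), ((np.int64(362), np.int64(264)), [484.0, 318.0, 85.0], 28.4)]
w3.npz [((np.int64(301), np.int64(239)), [451.0, 328.0, 129.0], 24.7), ((np.int64(294), np.int64(239)), [448.0, 328.0, 131.0], 26.7), ((np.int64(299), np.int64(240)), [450.0, 328.0, 132.0], 27.5), ((np.int64(304), np.int64(240)), [453.0, 329.0, 132.0], 28.3), ((np.int64(290), np.int64(248)), [446.0, 324.0, 133.0], 28.9), ((np.int64(346), np.int64(250)), [475.0, 325.0, 134.0], 29.6)]
```

Both views agree that the physical tips sit about 25 mm above the reported TCP, so the gripper is shorter than stated. I'll apply that offset: reopen, then descend to TCP z≈0.

```bash
python3 -m inch '{"slide":[[0,0,0],[0,0,0],[0,-0.001,0.03],[0,0,0.03],[0,0,0.02],[0,0,0]],"twist":[[0,0,0],[0,0,0],[0,0,0],[0,0,0],[0,0,0],[0,0,0]],"claw":[0,0,0,0,0,0]}';python3 go.py 456.7 318 0 94
python3 - <<'E'
from rig import robot
from h import *
m=robot.camera_model("wrist");p,d=robot.capture("wrist");np.savez("w4.npz",p=p,d=d,**m)
cv2.imwrite("pics/w4.png",p[:,:,::-1])
E
```

```text
time: 7.3
ee_pos: [453.1, 315.7, 15.8]
eef_rot: [-0.002, 0.684, 0.729, -0.001]
ft_force: [-0.6, -0.6, 0.3]
width: 42.2
t 7.3 pos [453.1 315.7  15.8] yaw 93.6 w 42.2 F [-0.6 -0.6  0.3] j [0.56 0.24 2.03 0.   0.88 0.5 ]
slide now [ 2.1  3.8 15.7] slide at goal yaw [ 2.1  3.7 15.8] twist [-0.3 -0.1 -0.4]
```

View pics/w4.png

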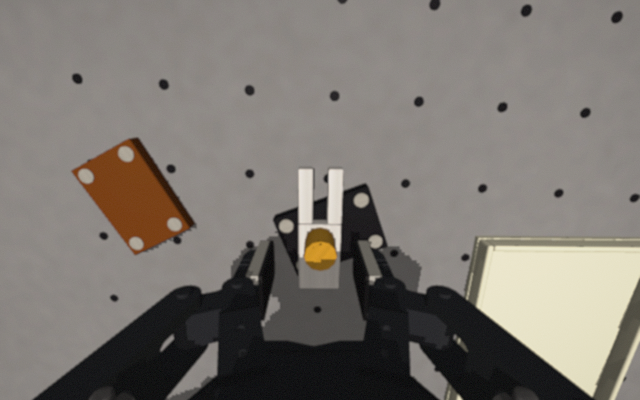

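The knob at (320,250) now lies between the fingertips at (255–270,265) and (365–380,265). I'll continue down.

```bash
python3 -m inch '{"slide":[[0.002,0.004,0.009],[0,0,0.006],[0,0,0]],"twist":[[0,0,0],[0,0,0],[0,0,0]],"claw":[0,0,0]}';python3 go.py 456.7 318 0 94
```

```text
time: 7.72
ee_pos: [459.9, 319.8, 3.0]
eef_rot: [-0.001, 0.684, 0.729, 0.001]
ft_force: [0.7, 0.1, -0.0]
width: 42.5
t 7.72 pos [459.9 319.8   3. ] yaw 93.6 w 42.5 F [ 0.7  0.1 -0. ] j [0.56 0.26 2.03 0.   0.85 0.49]
slide now [-1.6 -3.3  3. ] slide at goal yaw [-1.6 -3.3  3. ] twist [ 0.  -0.2 -0.4]
```

```bash
python3 -m inch '{"slide":[[-0.001,-0.002,0.003],[0,0,0]],"twist":[[0,0,0],[0,0,0]],"claw":[0,0]}';python3 go.py 456.7 318 0 94;python3 -m inch '{"slide":[[0,0,0],[0,0,0],[0,0,0],[0,0,0],[0,0,0],[0,0,0]],"twist":[[0,0,0],[0,0,0],[0,0,0],[0,0,0],[0,0,0],[0,0,0]],"claw":[-0.4,-0.7,-0.9,-0.9,-0.9,-0.9]}' 40;python3 go.py 456.7 318 0 94
```

```text
time: 7.98
ee_pos: [458.2, 318.9, 0.5]
eef_rot: [-0.001, 0.684, 0.729, 0.002]
ft_force: [0.2, 0.1, -1.0]
width: 42.5
t 7.97 pos [458.2 318.9   0.5] yaw 93.6 w 42.5 F [ 0.2  0.1 -1. ] j [0.56 0.26 2.03 0.   0.84 0.49]
slide now [-0.8 -1.6  0.5] slide at goal yaw [-0.8 -1.6  0.5] twist [ 0.1 -0.2 -0.4]
time: 8.72
ee_pos: [458.4, 319.0, 0.9]
eef_rot: [-0.001, 0.684, 0.729, 0.002]
ft_force: [-0.4, -0.3, 0.2]
width: 16.7
t 8.72 pos [458.4 319.    0.9] yaw 93.6 w 16.7 F [-0.4 -0.3  0.2] j [0.56 0.26 2.03 0.   0.84 0.49]
slide now [-0.9 -1.8  0.9] slide at goal yaw [-0.9 -1.8  0.9] twist [ 0.1 -0.3 -0.4]
```

```bash
python3 -m inch '{"slide":[[0,0,-0.005],[0,0,-0.01],[0,0,-0.03],[0,0,-0.04],[0,0,0]],"twist":[[0,0,0],[0,0,0],[0,0,0],[0,0,0],[0,0,0]],"claw":[-0.9,-0.9,-0.9,-0.9,-0.9]}' 50;python3 go.py
python3 - <<'E'
from rig import robot
from h import *
m=robot.camera_model("wrist");p,d=robot.capture("wrist");np.savez("w5.npz",p=p,d=d,**m)
cv2.imwrite("pics/w5.png",p[:,:,::-1])
E
```

```text
time: 9.35
ee_pos: [458.4, 318.6, 90.1]
eef_rot: [-0.001, 0.684, 0.729, 0.002]
ft_force: [0.1, -0.6, 0.1]
width: 15.8
t 9.35 pos [458.4 318.6  90.1] yaw 93.6 w 15.8 F [ 0.1 -0.6  0.1] j [0.56 0.15 1.98 0.   1.01 0.5 ]
```

View pics/w5.png

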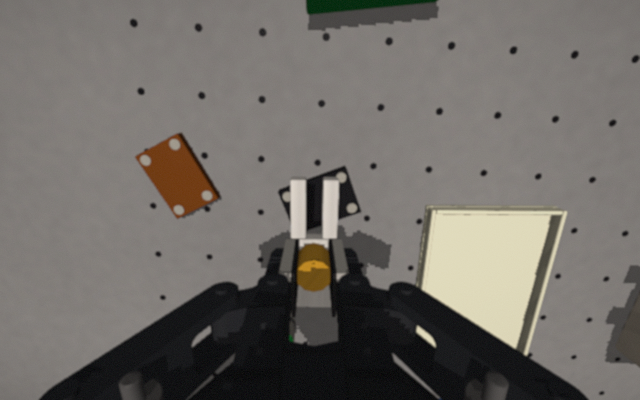

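The fork is held in the fingers at (315,240) and the plate stayed behind at (320,198). Next I'll check that the fork is level and measure the plate.

```bash
python3 - <<'E'
from meas import *
z=np.load("w5.npz");m=z;p,d=z["p"],z["d"];P=pts(m,d);H,S,V=hsv(p)
for u,v in [(298,185),(298,200),(298,220),(330,185),(330,200),(330,220),(315,270),(312,262)]: print(u,v,P[v,u].round(1))
rect("plate",m,comp((V<75)&(P[...,2]<14)&(P[...,2]>4),(270,365,160,235)),10,P)
rect("plate+",m,comp((P[...,2]<14)&(P[...,2]>5.5)&(d>0),(270,365,160,235)),10,P)
z=np.load("s1.npz");p,d=z["p"],z["d"]
W=ray(z,[[316,283]],16)
m=z;P=pts(m,d);H,S,V=hsv(p)
k=(S>150)&(H<25)
rect("orange",m,comp(k,(220,360,260,370)),16,P)
E
```

```text
298 185 [448.  355.8 108. ]
298 200 [448.4 347.1 106.4]
298 220 [448.9 336.  107.3]
330 185 [464.7 356.8 107.7]
330 200 [465.5 348.1 106.1]
330 220 [466.3 337.3 107.9]
315 270 [459.  320.6 132. ]
312 262 [457.4 324.1 130.8]
plate 1373 c [469.3 319.5] long 51.1 short 44.6 ang 23.6 mean [470.9 320. ] z [ 7.8  9.  10.1]
plate+ 1671 c [469.  319.2] long 52.9 short 44.3 ang 23.7 mean [473.1 320.3] z [ 7.9  9.1 10.2]
orange 5823 c [ 630.5 -237.8] long 176.6 short 128.0 ang 83.8 mean [ 632.8 -243.6] z [ 2.1  4.3 15.8]
```

```bash
python3 -m inch '{"slide":[[0,0,-0.03],[0,0,-0.03],[-0.03,0.008,-0.01],[-0.05,0.013,0],[-0.052,0.013,0],[-0.052,0.013,0],[-0.052,0.013,0],[-0.052,0.013,0]],"twist":[[0,0,0],[0,0,0],[0,0,0],[0,0,0],[0,0,0],[0,0,0],[0,0,0],[0,0,0]],"claw":[-0.9,-0.9,-0.9,-0.9,-0.9,-0.9,-0.9,-0.9]}';python3 -m inch '{"slide":[[-0.052,0.013,0],[-0.052,0.013,0],[-0.05,0.013,0],[-0.03,0,0],[-0.02,0.0,0],[0,0,0],[0,0,0],[0,0,0]],"twist":[[0,0,0],[0,0,0],[0,0,0],[0,0,0],[0,0,10],[0,0,10],[0,0,10],[0,0,10]],"claw":[-0.9,-0.9,-0.9,-0.9,-0.9,-0.9,-0.9,-0.9]}';python3 go.py 610 -190 140 -6
```

```text
time: 10.4
ee_pos: [542.4, 27.7, 148.3]
eef_rot: [-0.006, 0.681, 0.732, -0.007]
ft_force: [0.9, 0.3, -1.2]
width: 15.8
time: 11.4
ee_pos: [587.7, -183.2, 132.3]
eef_rot: [-0.011, 0.897, 0.441, -0.018]
ft_force: [0.3, -0.5, -1.3]
width: 15.7
t 11.4 pos [ 587.7 -183.2  132.3] yaw 52.4 w 15.7 F [ 0.3 -0.5 -1.3] j [-0.34  0.24  1.78 -0.01  1.16  0.32]
slide now [ 8.  21.5 -8.7] slide at goal yaw [22.9  4.4 -7.7] twist [-1.2  2.2 58.4]
```

```bash
python3 -m inch '{"slide":[[0.0,0,-0.002],[0,0,-0.002],[0,0,-0.002],[0,0,-0.002],[0,0,0],[0,0,0],[0,0,0]],"twist":[[-1,2,10],[0,0,10],[0,0,10],[0,0,10],[0,0,10],[0,0,8.4],[0,0,0]],"claw":[-0.9,-0.9,-0.9,-0.9,-0.9,-0.9,-0.9]}';python3 go.py 610 -190 140 -6
python3 - <<'E'
from rig import robot
from h import *
m=robot.camera_model("wrist");p,d=robot.capture("wrist");np.savez("w6.npz",p=p,d=d,**m)
cv2.imwrite("pics/w6.png",p[:,:,::-1])
E
```

```text
time: 12.28
ee_pos: [578.6, -180.3, 126.7]
eef_rot: [-0.012, 0.997, -0.07, -0.014]
ft_force: [-0.7, 0.3, -0.3]
width: 15.9
t 12.28 pos [ 578.6 -180.3  126.7] yaw -8.0 w 15.9 F [-0.7  0.3 -0.3] j [-0.35  0.22  1.82  0.02  1.14  1.35]
slide now [ 32.    4.9 -14.4] slide at goal yaw [ 32.2   6.4 -13.3] twist [-1.3  1.6 -2. ]
```

View pics/w6.png

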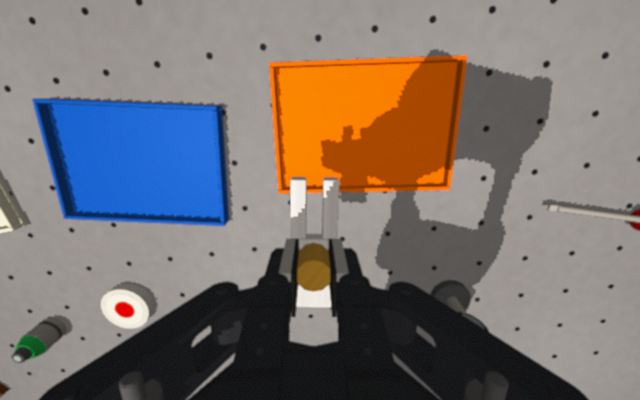

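The orange tray's corners are at about (271,63), (465,58), (450,190) and (279,192). The fork is held in front of it at (313,250).

```bash
python3 - <<'E'
from meas import *
z=np.load("w6.npz");m=z;p,d=z["p"],z["d"];P=pts(m,d);H,S,V=hsv(p)
for nm,k,roi in (("orange",(S>150)&(H<25),(255,480,40,200)),("blue",(S>120)&(H>100)&(H<125),(20,240,80,240))):
    a=np.zeros_like(k);a[roi[2]:roi[3],roi[0]:roi[1]]=1
    k=k&a&(d>0)
    W=P[k];t=W[W[:,2]>11][:,:2].astype(np.float32);print(nm,len(t),cv2.minAreaRect(t))
    q=comp(k);rect(nm,m,q,16,P)
print([P[v,u].round(0) for u,v in [(298,185),(330,185),(298,225),(330,225),(315,305)]])
E
```

```text
orange 2865 ((626.22802734375, -233.08984375), (169.6099090576172, 119.69354248046875), 83.67892456054688)
orange 23922 c [ 626.4 -232.5] long 168.9 short 118.9 ang 83.7 mean [ 631.7 -235.2] z [ 1.9  3.2 14.9]
blue 2905 ((622.4295043945312, -7.3756561279296875), (171.25216674804688, 119.989501953125), 79.7688217163086)
blue 21078 c [622.5 -10.6] long 174.2 short 119.2 ang 79.8 mean [626.5 -11.5] z [ 2.1  3.4 14.9]
[array([ 618., -178.,  142.]), array([ 615., -195.,  142.]), array([ 596., -175.,  144.]), array([ 593., -192.,  143.]), array([ 543., -177.,  145.])]
```

```bash
python3 -m inch '{"slide":[[0.02,0.003,0],[0.02,0.003,0],[0,0,0],[0,0,0]],"twist":[[-1.3,1.6,-2],[0,0,0],[0,0,0],[0,0,0]],"claw":[-0.9,-0.9,-0.9,-0.9]}';python3 go.py 626.4 -191.4 20 -6
```

```text
time: 12.82
ee_pos: [619.9, -191.3, 124.3]
eef_rot: [0.001, 0.999, -0.046, 0.001]
ft_force: [-0.6, -0.2, -0.2]
width: 15.7
t 12.82 pos [ 619.9 -191.3  124.3] yaw -5.3 w 15.7 F [-0.6 -0.2 -0.2] j [-0.34  0.28  1.75 -0.    1.11  1.33]
slide now [  6.4  -0.8 104.3] slide at goal yaw [  6.5  -0.6 104.3] twist [ 0.1 -0.1  0.7]
```

```bash
python3 -m inch '{"slide":[[0.003,0,0.03],[0.003,0,0.03],[0,0,0.03],[0,0,0.01],[0,0,0]],"twist":[[0,0,0.7],[0,0,0],[0,0,0],[0,0,0],[0,0,0]],"claw":[-0.9,-0.9,-0.9,-0.9,-0.9]}';python3 go.py 626.4 -191.4 -4 -6;
python3 - <<'E'
from rig import robot
from h import *
m=robot.camera_model("wrist");p,d=robot.capture("wrist");np.savez("w7.npz",p=p,d=d,**m)
cv2.imwrite("pics/w7.png",p[:,:,::-1])
E
```

```text
time: 13.45
ee_pos: [626.4, -192.2, 23.8]
eef_rot: [0.002, 0.999, -0.051, 0.002]
ft_force: [-0.2, 0.5, 0.2]
width: 16.2
t 13.45 pos [ 626.4 -192.2   23.8] yaw -5.8 w 16.2 F [-0.2  0.5  0.2] j [-0.33  0.39  1.81 -0.    0.94  1.34]
slide now [-0.2 -0.9 27.8] slide at goal yaw [-0.1 -0.8 27.8] twist [ 0.2 -0.3  0.2]
```

View pics/w7.png

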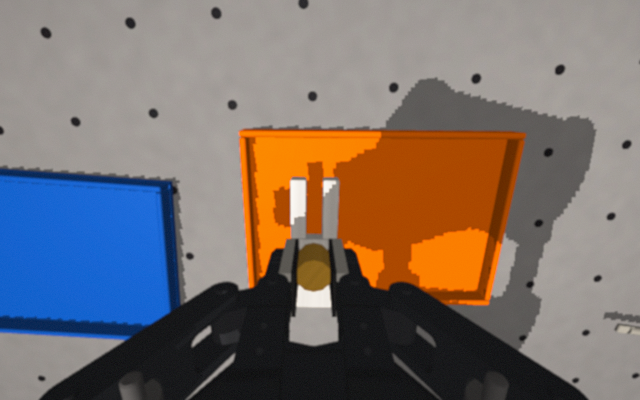

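The fork lies parallel over the left half of the orange tray. I'll lower it.

```bash
python3 -m inch '{"slide":[[0,0,0.012],[0,0,0.008],[0,0,0.004],[0,0,0]],"twist":[[0,0,0],[0,0,0],[0,0,0],[0,0,0]],"claw":[-0.9,-0.9,-0.9,-0.9]}';python3 go.py;python3 -m inch '{"slide":[[0,0,0.002],[0,0,0.0]],"twist":[[0,0,0],[0,0,0]],"claw":[-0.9,-0.9]}'
```

```text
time: 14.0
ee_pos: [629.3, -193.3, 2.2]
eef_rot: [0.003, 0.999, -0.05, 0.005]
ft_force: [-0.6, 0.6, -1.1]
width: 16.4
t 14.0 pos [ 629.3 -193.3    2.2] yaw -5.8 w 16.4 F [-0.6  0.6 -1.1] j [-0.33  0.42  1.81 -0.    0.9   1.34]
time: 14.25
ee_pos: [629.6, -193.4, 0.4]
eef_rot: [0.003, 0.999, -0.05, 0.006]
ft_force: [-0.1, -0.2, -1.3]
width: 16.2
```

```bash
python3 -m inch '{"slide":[[-0.002,-0.001,0.002],[0,0,0.0]],"twist":[[0,0,0],[0,0,0]],"claw":[-0.9,-0.9]}';python3 -m inch '{"slide":[[0,0,0.002],[0,0,0.0]],"twist":[[0,0,0],[0,0,0]],"claw":[-0.9,-0.9]}';python3 -m inch '{"slide":[[0,0,0.001],[0,0,0.0]],"twist":[[0,0,0],[0,0,0]],"claw":[-0.9,-0.9]}'
```

```text
time: 14.5
ee_pos: [627.8, -192.2, -1.5]
eef_rot: [0.003, 0.999, -0.05, 0.006]
ft_force: [-0.2, -0.8, -0.6]
width: 15.8
time: 14.75
ee_pos: [627.8, -192.2, -3.5]
eef_rot: [0.003, 0.999, -0.05, 0.006]
ft_force: [-0.2, -0.3, -0.9]
width: 16.1
time: 15.0
ee_pos: [627.9, -192.3, -4.6]
eef_rot: [0.003, 0.999, -0.05, 0.006]
ft_force: [-1.1, 0.0, -1.0]
width: 15.8
```

```bash
python3 -m inch '{"slide":[[0,0,0.001],[0,0,0.0]],"twist":[[0,0,0],[0,0,0]],"claw":[-0.9,-0.9]}';python3 -m inch '{"slide":[[0,0,0.001],[0,0,0.0]],"twist":[[0,0,0],[0,0,0]],"claw":[-0.9,-0.9]}';python3 -m inch '{"slide":[[0,0,0.001],[0,0,0.0]],"twist":[[0,0,0],[0,0,0]],"claw":[-0.9,-0.9]}'
```

```text
time: 15.25
ee_pos: [628.3, -192.4, -4.8]
eef_rot: [0.003, 0.999, -0.05, 0.006]
ft_force: [-0.5, 1.4, 0.7]
width: 15.7
time: 15.5
ee_pos: [628.5, -192.5, -4.9]
eef_rot: [0.003, 0.999, -0.05, 0.006]
ft_force: [0.3, 0.5, 0.2]
width: 15.9
time: 15.75
ee_pos: [628.6, -192.6, -4.9]
eef_rot: [0.003, 0.999, -0.05, 0.006]
ft_force: [-1.2, -0.0, -0.0]
width: 16.2
```

```bash
python3 -m inch '{"slide":[[0,0,0],[0,0,0],[0,0,-0.005],[0,0,-0.03],[0,0,-0.05],[0,0,-0.06],[0,0,-0.05],[0,0,0]],"twist":[[0,0,0],[0,0,0],[0,0,0],[0,0,0],[0,0,0],[0,0,0],[0,0,0],[0,0,0]],"claw":[-0.2,0.1,0.2,0.2,0.2,0.2,0.2,0.2]}';python3 go.py 470 320 190 60
python3 - <<'E'
from rig import robot
from h import *
m=robot.camera_model("wrist");p,d=robot.capture("wrist");np.savez("w8.npz",p=p,d=d,**m)
cv2.imwrite("pics/w8.png",p[:,:,::-1])
E
```

```text
time: 16.75
ee_pos: [625.8, -191.0, 194.9]
eef_rot: [0.003, 0.999, -0.05, 0.005]
ft_force: [0.7, -0.8, -0.8]
width: 51.3
t 16.75 pos [ 625.8 -191.   194.9] yaw -5.8 w 51.3 F [ 0.7 -0.8 -0.8] j [-0.33  0.23  1.68 -0.    1.23  1.34]
slide now [-2.065e+02 -4.927e+02 -3.000e-01] slide at goal yaw [ 364.6 -390.4    4.9] twist [  0.7  -0.4 -65.8]
```

View pics/w8.png

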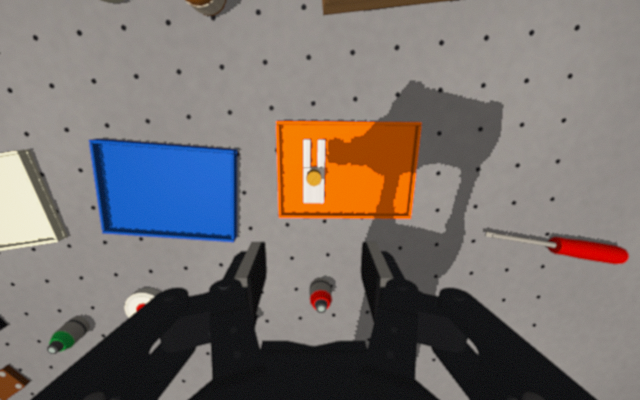

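The fork lies flat in the left half of the orange tray, with its knob at (314,177). Now the plate.

```bash
python3 -m inch '{"slide":[[-0.029,-0.06,0],[-0.029,-0.06,0],[-0.029,-0.06,0],[-0.029,-0.06,0],[-0.029,-0.06,0],[-0.029,-0.06,0],[-0.029,-0.06,0],[-0.029,-0.06,0]],"twist":[[0,0,0],[0,0,0],[0,0,0],[0,0,0],[0,0,0],[0,0,0],[0,0,0],[0,0,0]],"claw":[0.2,0.2,0.2,0.4,0.6,0.6,0.6,0.6]}';python3 -m inch '{"slide":[[0,0,0],[0,0,0],[0,0,0],[0,0,0]],"twist":[[0,0,-10],[0,0,-10],[0,0,-9.5],[0,0,0]],"claw":[0.6,0.6,0.6,0.6]}'
python3 go.py 460 320 190 23.6
python3 - <<'E'
from rig import robot
from h import *
m=robot.camera_model("wrist");p,d=robot.capture("wrist");np.savez("w9.npz",p=p,d=d,**m)
cv2.imwrite("pics/w9.png",p[:,:,::-1])
E
```

```text
time: 17.8
ee_pos: [445.5, 279.5, 175.0]
eef_rot: [0.005, 0.998, -0.055, -0.007]
ft_force: [0.6, 0.1, 0.4]
width: 68.3
time: 18.3
ee_pos: [437.4, 282.3, 166.4]
eef_rot: [0.004, 0.977, 0.212, -0.015]
ft_force: [-0.2, 1.2, 0.4]
width: 68.6
t 18.3 pos [437.4 282.3 166.4] yaw 24.5 w 68.6 F [-0.2  1.2  0.4] j [0.52 0.03 1.96 0.   1.19 1.67]
slide now [ 35.4 -24.8 -24.8] slide at goal yaw [ 35.8 -25.5 -23.6] twist [0.2 1.8 0.9]
```

View pics/w9.png

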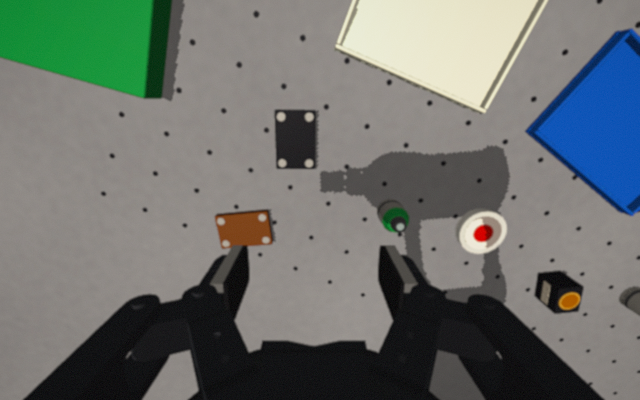

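```bash
python3 - <<'E'
from meas import *
z=np.load("w9.npz");m=z;p,d=z["p"],z["d"];P=pts(m,d);H,S,V=hsv(p)
k=(P[...,2]>5)&(P[...,2]<14)&(d>0)
rect("plate",m,comp(k,(260,330,95,180)),10,P)
rect("plateV",m,comp((V<75)|k,(260,318,95,175)),10,P)
rect("green",m,comp((S>80)&(H>40)&(H<90),(370,420,195,245)),35,P)
W=P[205:255,375:415].reshape(-1,3)
E
```

```text
plate 2371 c [465.  315.8] long 63.4 short 43.7 ang 24.0 mean [465.6 316. ] z [ 7.9  9.1 10.3]
plateV 2382 c [464.8 315.5] long 63.4 short 44.2 ang 23.2 mean [465.6 316. ] z [ 7.8  9.1 10.3]
green 350 c [435.1 182. ] long 28.1 short 27.1 ang -33.0 mean [436.2 183.6] z [29.7 36.1 40.9]
```

The plate is at (296,139) in the image, measured at (465,316) with the right size and an angle of 23.6°.

```bash
python3 go.py 465.2 315.8 60 23.6;python3 -m inch '{"slide":[[0.02,-0.01,0.03],[0.02,-0.01,0.03],[0,0,0.03],[0,0,0.01],[0,0,0]],"twist":[[0,1.8,0.9],[0,0,0],[0,0,0],[0,0,0],[0,0,0]],"claw":[0.3,0.3,0.3,0.3,0.3]}';python3 go.py 465.2 315.8 -15 23.6
```

```text
t 18.35 pos [437.3 282.2 166.3] yaw 24.5 w 68.2 F [ 0.2 -0.2 -0.4] j [0.52 0.03 1.96 0.   1.19 1.67]
slide now [ 42.6 -19.3 104.9] slide at goal yaw [ 39.  -19.6 106.3] twist [0.2 1.8 0.9]
time: 18.98
ee_pos: [465.5, 315.5, 61.3]
eef_rot: [0.002, 0.981, 0.196, -0.0]
ft_force: [0.6, -0.3, 0.1]
width: 55.6
t 18.98 pos [465.5 315.5  61.3] yaw 22.7 w 55.6 F [ 0.6 -0.3  0.1] j [ 0.55  0.19  1.98 -0.    0.97  1.73]
slide now [-0.1 -0.7 76.3] slide at goal yaw [-0.2 -0.4 76.3] twist [ 0.2  0.  -0.9]
```

```bash
python3 -m inch '{"slide":[[0,0,0.03],[0,0,0.02],[0,0,0.01],[0,0,0]],"twist":[[0,0,-0.9],[0,0,0],[0,0,0],[0,0,0]],"claw":[0.3,0.3,0.3,0.3]}';python3 go.py 465.2 315.8 -15 23.6
python3 - <<'E'
from rig import robot
from h import *
m=robot.camera_model("wrist");p,d=robot.capture("wrist");np.savez("w10.npz",p=p,d=d,**m)
cv2.imwrite("pics/w10.png",p[:,:,::-1]);P=pts(m,d)
M=(d>0)&(d<175)&(np.mgrid[0:400,0:640][0]<320);print(np.sort(P[M][:,2])[[0,20,100,200,400]])
E
```

```text
time: 19.48
ee_pos: [469.8, 317.2, 5.7]
eef_rot: [0.0, 0.979, 0.202, 0.004]
ft_force: [0.6, 0.6, 0.3]
width: 55.9
t 19.48 pos [469.8 317.2   5.7] yaw 23.4 w 55.9 F [0.6 0.6 0.3] j [ 0.55  0.27  2.01 -0.    0.85  1.72]
slide now [-5.  -0.5 20.6] slide at goal yaw [-4.8 -0.5 20.7] twist [ 0.1 -0.5 -0.2]
[-3.75551657 -3.2431358  -2.93002763 -2.74407975 -2.57585037]
```

View pics/w10.png

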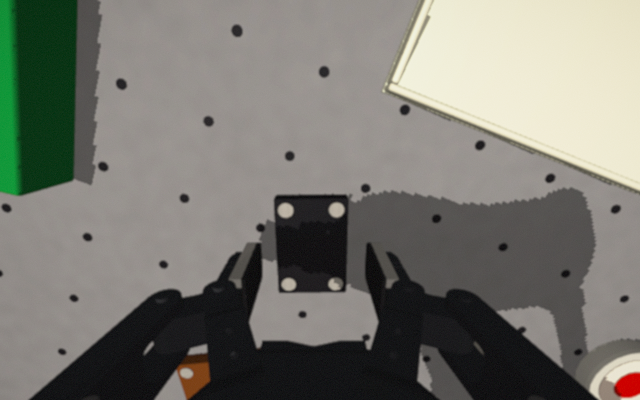

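The fingers straddle the plate (275–347) evenly. I'll descend.

```bash
python3 -m inch '{"slide":[[-0.005,0,0.012],[0,0,0.008],[0,0,0]],"twist":[[0,-0.5,0],[0,0,0],[0,0,0]],"claw":[0.3,0.3,0.3]}';python3 go.py 465.2 315.8 -22 23.6
python3 - <<'E'
from rig import robot
from h import *
m=robot.camera_model("wrist");p,d=robot.capture("wrist");np.savez("w11.npz",p=p,d=d,**m);P=pts(m,d)
cv2.imwrite("pics/w11.png",p[:,:,::-1])
for (u,v) in [(262,245),(262,255),(255,250),(367,245),(367,255)]: print(P[v,u].round(0))
for c in (256,260,264,366,370):
    i=[v for v in range(200,300) if 0<d[v,c]<175][:1]; print(c,i,[P[v,c].round(1) for v in i])
E
```

```text
time: 19.9
ee_pos: [467.0, 316.3, -13.0]
eef_rot: [0.0, 0.979, 0.202, 0.002]
ft_force: [0.5, -0.9, -0.1]
width: 55.4
t 19.9 pos [467.  316.3 -13. ] yaw 23.3 w 55.4 F [ 0.5 -0.9 -0.1] j [ 0.55  0.29  2.03 -0.    0.82  1.72]
slide now [-1.9 -0.2  9. ] slide at goal yaw [-1.9 -0.2  9. ] twist [ 0.1 -0.2 -0.3]
[456. 344.  -1.]
[450. 341.  -2.]
[466. 346.  25.]
[487. 294.  16.]
[482. 292.  18.]
256 [200] [array([480.2, 356.2,  -1.5])]
260 [200] [array([ 4.815e+02,  3.541e+02, -4.000e-01])]
264 [200] [array([482.1, 352.1,  -1. ])]
366 [200] [array([504.6, 300.5,  -0.6])]
370 [200] [array([505.3, 298.2,  -1.3])]
```

View pics/w11.png

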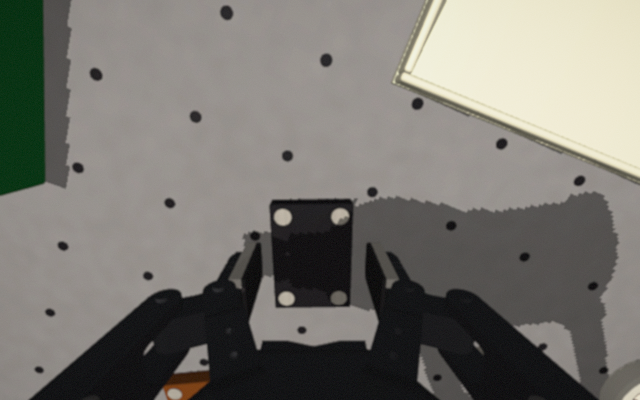

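```bash
python3 -m inch '{"slide":[[-0.002,0,0.006],[0,0,0]],"twist":[[0,0,0],[0,0,0]],"claw":[0.3,0.3]}';python3 -m inch '{"slide":[[0,0,0.004],[0,0,0]],"twist":[[0,0,0],[0,0,0]],"claw":[0.3,0.3]}';python3 go.py 465.2 315.8 -24 23.6
```

```text
time: 20.2
ee_pos: [465.4, 315.8, -18.9]
eef_rot: [0.0, 0.979, 0.202, 0.002]
ft_force: [0.7, 0.9, -0.4]
width: 55.1
time: 20.45
ee_pos: [465.6, 315.8, -23.1]
eef_rot: [-0.0, 0.979, 0.202, 0.002]
ft_force: [-0.1, -0.3, -0.3]
width: 55.7
t 20.45 pos [465.6 315.8 -23.1] yaw 23.3 w 55.7 F [-0.1 -0.3 -0.3] j [ 0.55  0.3   2.03 -0.    0.8   1.72]
slide now [-0.3 -0.1  0.9] slide at goal yaw [-0.3 -0.1  0.9] twist [ 0.1 -0.3 -0.3]
```

```bash
python3 -m inch '{"slide":[[0,0,0],[0,0,0],[0,0,0],[0,0,0],[0,0,0]],"twist":[[0,0,0],[0,0,0],[0,0,0],[0,0,0],[0,0,0]],"claw":[0,-0.2,-0.2,-0.2,-0.2]}' 50;python3 go.py;python3 -m inch '{"slide":[[0,0,-0.01],[0,0,-0.02],[0,0,-0.03],[0,0,-0.03],[0,0,0]],"twist":[[0,0,0],[0,0,0],[0,0,0],[0,0,0],[0,0,0]],"claw":[-0.2,-0.2,-0.2,-0.2,-0.2]}' 50;python3 go.py
python3 - <<'E'
from rig import robot
from h import *
m=robot.camera_model("wrist");p,d=robot.capture("wrist");np.savez("w12.npz",p=p,d=d,**m);P=pts(m,d)
cv2.imwrite("pics/w12.png",p[:,:,::-1])
E
```

```text
time: 21.08
ee_pos: [466.1, 316.2, -22.6]
eef_rot: [-0.0, 0.979, 0.202, 0.003]
ft_force: [-0.1, 0.3, -0.1]
width: 42.7
t 21.07 pos [466.1 316.2 -22.6] yaw 23.3 w 42.7 F [-0.1  0.3 -0.1] j [ 0.55  0.3   2.03 -0.    0.8   1.72]
time: 21.7
ee_pos: [464.7, 315.5, 70.8]
eef_rot: [0.0, 0.979, 0.202, 0.002]
ft_force: [0.6, -0.5, -0.7]
width: 42.4
t 21.7 pos [464.7 315.5  70.8] yaw 23.3 w 42.4 F [ 0.6 -0.5 -0.7] j [ 0.55  0.18  1.98 -0.    0.98  1.72]
```

View pics/w12.png

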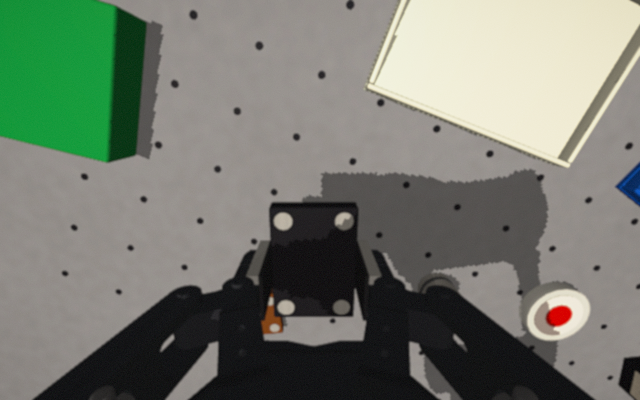

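The plate is held level, seen at (313,260).

```bash
python3 -m inch '{"slide":[[0,0,-0.04],[0,0,-0.04],[-0.004,0.03,-0.005],[-0.008,0.055,0],[-0.008,0.055,0],[-0.008,0.055,0],[-0.008,0.055,0],[-0.008,0.055,0]],"twist":[[0,0,0],[0,0,0],[0,0,0],[0,0,0],[0,0,0],[0,0,0],[0,0,0],[0,0,0]],"claw":[-0.2,-0.2,-0.2,-0.2,-0.2,-0.2,-0.2,-0.2]}';python3 -m inch '{"slide":[[-0.008,0.055,0],[-0.008,0.055,0],[-0.008,0.055,0],[-0.008,0.055,0],[-0.003,0.03,0],[0,0.0,0],[0,0,0],[0,0,0]],"twist":[[0,0,0],[0,0,0],[0,0,0],[0,0,0],[0,0,10],[0,0,10],[0,0,9.8],[0,0,0]],"claw":[-0.2,-0.2,-0.2,-0.2,-0.2,-0.2,-0.2,-0.2]}';python3 go.py 621.9 -264.8 60 -6.5
```

```text
time: 22.75
ee_pos: [538.0, 10.2, 143.7]
eef_rot: [0.002, 0.978, 0.206, -0.009]
ft_force: [0.5, 0.7, -1.4]
width: 42.3
time: 23.75
ee_pos: [598.8, -244.1, 125.1]
eef_rot: [0.001, 0.998, -0.063, -0.02]
ft_force: [0.1, -0.1, -1.0]
width: 42.4
t 23.75 pos [ 598.8 -244.1  125.1] yaw -7.2 w 42.4 F [ 0.1 -0.1 -1. ] j [-0.42  0.3   1.72 -0.02  1.16  1.29]
slide now [28.1 17.4 64.1] slide at goal yaw [25.3 18.  65.1] twist [ 0.2  2.3 -0.7]
```

```bash
python3 -m inch '{"slide":[[0.013,0.009,0],[0.012,0.009,0],[0,0,0.03],[0,0,0.03],[0,0,0]],"twist":[[0,2.3,-0.7],[0,0,0],[0,0,0],[0,0,0],[0,0,0]],"claw":[-0.2,-0.2,-0.2,-0.2,-0.2]}';python3 go.py 621.9 -264.8 -17 -6.5
python3 - <<'E'
from rig import robot
from meas import *
m=robot.camera_model("wrist");p,d=robot.capture("wrist");np.savez("w13.npz",p=p,d=d,**m);P=pts(m,d)
cv2.imwrite("pics/w13.png",p[:,:,::-1])
H,S,V=hsv(p);k=(S>150)&(H<25)&(P[...,2]>11)&(P[...,2]<20)&(np.mgrid[0:400,0:640][0]<350);W=P[k][:,:2].astype(np.float32)
print(cv2.minAreaRect(W))
E
```

```text
time: 24.38
ee_pos: [621.4, -264.7, 59.5]
eef_rot: [0.001, 0.999, -0.051, -0.003]
ft_force: [-0.3, 0.2, -0.9]
width: 42.0
t 24.38 pos [ 621.4 -264.7   59.5] yaw -5.8 w 42.0 F [-0.3  0.2 -0.9] j [-0.44  0.39  1.73 -0.    1.03  1.24]
slide now [ 0.9 -0.1 76.5] slide at goal yaw [ 0.5  0.  76.5] twist [0.1 0.3 0.7]
((598.4757080078125, -347.9921569824219), (418.2018737792969, 140.0609893798828), 76.33548736572266)
```

View pics/w13.png

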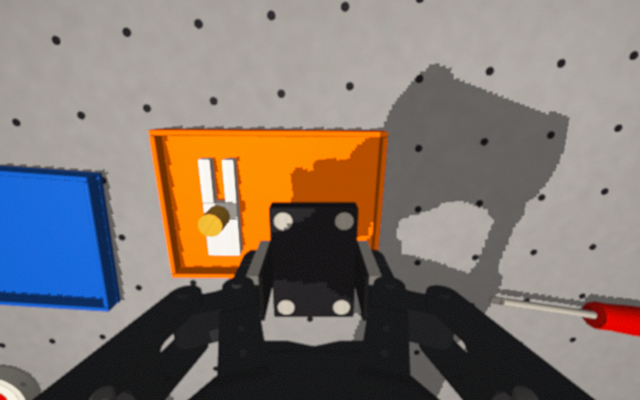

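```bash
python3 -m inch '{"slide":[[0,0,0.03],[0,0,0.02],[0,0,0.01],[0,0,0]],"twist":[[0,0,0.5],[0,0,0],[0,0,0],[0,0,0]],"claw":[-0.2,-0.2,-0.2,-0.2]}';python3 go.py 621.9 -264.8 -17 -6.5
python3 - <<'E'
from rig import robot
from meas import *
m=robot.camera_model("wrist");p,d=robot.capture("wrist");np.savez("w14.npz",p=p,d=d,**m);P=pts(m,d)
cv2.imwrite("pics/w14.png",p[:,:,::-1])
E
```

```text
time: 24.92
ee_pos: [627.7, -267.4, 5.5]
eef_rot: [0.003, 0.999, -0.054, 0.002]
ft_force: [-0.3, 0.4, -0.7]
width: 42.2
t 24.93 pos [ 627.7 -267.4    5.5] yaw -6.2 w 42.2 F [-0.3  0.4 -0.7] j [-0.44  0.45  1.75 -0.    0.93  1.24]
slide now [-6.1 -2.1 22.4] slide at goal yaw [-6.  -1.9 22.5] twist [ 0.3 -0.3  0.3]
```

View pics/w14.png

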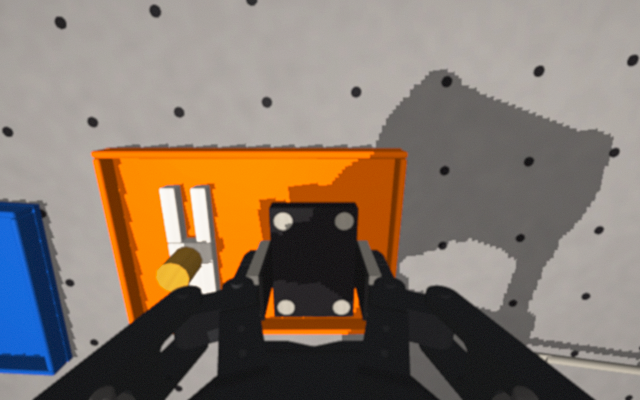

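```bash
python3 - <<'E'
from meas import *
z=np.load("w14.npz");m=z;p,d=z["p"],z["d"];P=pts(m,d)
for u,v in [(175,277),(190,262),(180,295),(190,290),(165,300),(140,320),(210,298),(235,300)]: print(u,v,P[v,u].round(0))
E
```

```text
175 277 [ 627. -195.   37.]
190 262 [ 631. -201.   29.]
180 295 [ 646. -222.   82.]
190 290 [ 646. -225.   80.]
165 300 [ 644. -216.   81.]
140 320 [ 646. -214.   93.]
210 298 [ 639. -229.   75.]
235 300 [ 642. -241.   83.]
```

```bash
python3 -m inch '{"slide":[[-0.005,-0.002,0.008],[0,0,0.006],[0,0,0]],"twist":[[0,0,0],[0,0,0],[0,0,0]],"claw":[-0.2,-0.2,-0.2]}';python3 go.py 621.9 -264.8 -18 -6.5;python3 -m inch '{"slide":[[0,0,0.004],[0,0,0]],"twist":[[0,0,0],[0,0,0]],"claw":[-0.2,-0.2]}'
```

```text
time: 25.35
ee_pos: [624.6, -265.8, -6.5]
eef_rot: [0.004, 0.999, -0.054, 0.005]
ft_force: [0.2, -0.6, -1.0]
width: 42.4
t 25.35 pos [ 624.6 -265.8   -6.5] yaw -6.2 w 42.4 F [ 0.2 -0.6 -1. ] j [-0.44  0.46  1.77 -0.    0.9   1.24]
slide now [-2.9 -0.7 11.5] slide at goal yaw [-2.8 -0.6 11.5] twist [ 0.4 -0.6  0.3]
time: 25.6
ee_pos: [624.8, -265.9, -10.5]
eef_rot: [0.004, 0.999, -0.054, 0.005]
ft_force: [-0.3, -0.1, -0.9]
width: 42.3
```

```bash
python3 -m inch '{"slide":[[-0.002,0,0.004],[0,0,0]],"twist":[[0.4,-0.6,0],[0,0,0]],"claw":[-0.2,-0.2]}';python3 -m inch '{"slide":[[0,0,0.0025],[0,0,0]],"twist":[[0,0,0],[0,0,0]],"claw":[-0.2,-0.2]}';python3 -m inch '{"slide":[[0,0,0.001],[0,0,0]],"twist":[[0,0,0],[0,0,0]],"claw":[-0.2,-0.2]}';python3 -m inch '{"slide":[[0,0,0.001],[0,0,0]],"twist":[[0,0,0],[0,0,0]],"claw":[-0.2,-0.2]}'
```

```text
time: 25.85
ee_pos: [622.9, -265.8, -14.6]
eef_rot: [-0.0, 0.999, -0.054, -0.0]
ft_force: [-0.3, 0.1, -1.4]
width: 42.3
time: 26.1
ee_pos: [623.0, -265.9, -17.3]
eef_rot: [-0.0, 0.999, -0.054, -0.0]
ft_force: [0.2, -0.2, -0.7]
width: 42.4
time: 26.35
ee_pos: [623.1, -266.0, -18.2]
eef_rot: [0.0, 0.999, -0.054, -0.0]
ft_force: [0.1, 0.2, -1.7]
width: 42.4
time: 26.6
ee_pos: [623.5, -266.1, -18.3]
eef_rot: [0.0, 0.999, -0.054, 0.0]
ft_force: [0.7, 0.5, -0.5]
width: 42.2
```

```bash
python3 -m inch '{"slide":[[0,0,0],[0,0,0],[0,0,0],[0,0,-0.01],[0,0,-0.03],[0,0,-0.06],[0,0,-0.06],[0,0,-0.06]],"twist":[[0,0,0],[0,0,0],[0,0,0],[0,0,0],[0,0,0],[0,0,0],[0,0,0],[0,0,0]],"claw":[0.1,0.16,0.16,0.16,0.16,0.16,0.16,0.16]}';python3 go.py 430 -180 190 0
python3 - <<'E'
from rig import robot
from h import *
m=robot.camera_model("wrist");p,d=robot.capture("wrist");np.savez("w15.npz",p=p,d=d,**m)
cv2.imwrite("pics/w15.png",p[:,:,::-1])
E
```

```text
time: 27.6
ee_pos: [619.5, -264.1, 201.9]
eef_rot: [-0.002, 0.999, -0.054, -0.006]
ft_force: [1.0, -1.0, 0.0]
width: 49.5
t 27.6 pos [ 619.5 -264.1  201.9] yaw -6.2 w 49.5 F [ 1. -1.  0.] j [-0.44  0.27  1.61 -0.    1.28  1.24]
slide now [-197.2  -63.3   14.6] slide at goal yaw [-189.5  -84.1   11.9] twist [-0.3  0.7 -6.2]
```

View pics/w15.png

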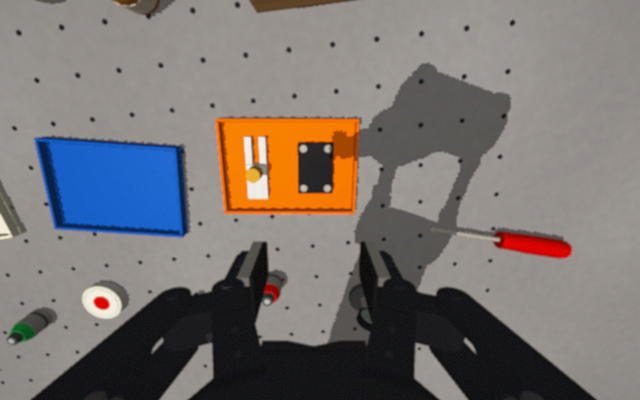

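Fork and plate lie flat, side by side, in the orange tray. The red objective is at (272,290).

```bash
python3 -m inch '{"slide":[[-0.055,-0.015,0],[-0.055,-0.015,0],[-0.055,-0.015,0],[-0.055,-0.015,0],[0,0,0]],"twist":[[0,0,-6],[0,0,0],[0,0,0],[0,0,0],[0,0,0]],"claw":[0.3,0.3,0.3,0.3,0.3]}';python3 go.py 456 -180 100 0
python3 - <<'E'
from rig import robot
from meas import *
m=robot.camera_model("wrist");p,d=robot.capture("wrist");np.savez("w16.npz",p=p,d=d,**m)
cv2.imwrite("pics/w16.png",p[:,:,::-1])
E
```

```text
time: 28.28
ee_pos: [403.5, -200.1, 217.3]
eef_rot: [0.004, 1.0, 0.001, 0.007]
ft_force: [-0.0, -0.2, 0.3]
width: 55.6
t 28.27 pos [ 403.5 -200.1  217.3] yaw 0.1 w 55.6 F [-0.  -0.2  0.3] j [-0.52 -0.19  2.06  0.    1.26  1.05]
slide now [ 50.9 -20.9 117.9] slide at goal yaw [ 52.5 -20.1 117.3] twist [ 0.4 -0.8  0.1]
```

View pics/w16.png

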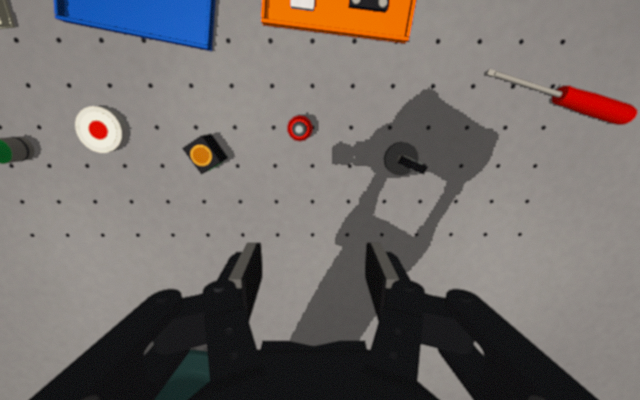

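```bash
python3 - <<'E'
from meas import *
z=np.load("w16.npz");m=z;p,d=z["p"],z["d"];P=pts(m,d);H,S,V=hsv(p)
rect("red",m,comp((S>120)&((H<8)|(H>170)),(280,320,108,145)),33,P)
k=(P[...,2]>25)&(d>0);q=comp(k,(275,325,100,150));W=P[q[:,1],q[:,0]];t=W[W[:,2]>44];print("nose",len(t),t.mean(0).round(1))
rect("amber",m,comp((S>120)&(H<30)&(V>120),(180,235,130,178)),36,P)
q=comp(k&(P[...,2]>32),(175,240,125,180));rect("cubetop",m,q,36,P)
W=P[q[:,1],q[:,0]][:,:2].astype(np.float32);print(cv2.minAreaRect(W))
E
```

```text
red 369 c [ 460.2 -185.6] long 29.1 short 28.5 ang -46.6 mean [ 461.  -185.9] z [30.  37.2 42.1]
nose 143 [ 460.5 -185.8   46.9]
amber 388 c [429.3 -67. ] long 25.6 short 25.0 ang -5.7 mean [429.1 -67.1] z [34.4 35.9 37.3]
cubetop 806 c [429.7 -68.6] long 37.6 short 30.8 ang 31.5 mean [429.9 -68.4] z [33.7 35.4 37. ]
((429.3087158203125, -67.51148223876953), (37.91680908203125, 30.522424697875977), 31.43975830078125)
```

```bash
python3 -m inch '{"slide":[[0.026,-0.009,0.04],[0.027,-0.008,0.04],[0,0,0.03],[0,0,0]],"twist":[[0.4,-0.8,0],[0,0,0],[0,0,0],[0,0,0]],"claw":[0.2,0.2,0.2,0.2]}';python3 go.py 459 -184 50 0
python3 - <<'E'
from rig import robot
from meas import *
m=robot.camera_model("wrist");p,d=robot.capture("wrist");np.savez("w17.npz",p=p,d=d,**m)
cv2.imwrite("pics/w17.png",p[:,:,::-1])
P=pts(m,d);H,S,V=hsv(p)
rect("red",m,comp((S>120)&((H<8)|(H>170)),(250,380,150,300)),33,P)
k=(P[...,2]>44)&(P[...,2]<52)&(d>0);q=comp(k,(250,380,150,300));print("nose",len(q),P[q[:,1],q[:,0]].mean(0).round(1))
E
```

```text
time: 28.82
ee_pos: [470.8, -188.0, 111.5]
eef_rot: [0.004, 1.0, 0.001, 0.008]
ft_force: [0.1, -0.3, 0.6]
width: 51.2
t 28.82 pos [ 470.8 -188.   111.5] yaw 0.1 w 51.2 F [ 0.1 -0.3  0.6] j [-0.43  0.02  2.07 -0.    1.03  1.14]
slide now [-12.7  -4.5  61.2] slide at goal yaw [-11.8  -4.   61.5] twist [ 0.5 -0.9  0.1]
red 564 c [ 461.4 -185.2] long 29.2 short 28.6 ang -0.1 mean [ 464.  -185.1] z [30.1 36.7 41.4]
nose 242 [ 461.4 -185.4   47. ]
```

View pics/w17.png

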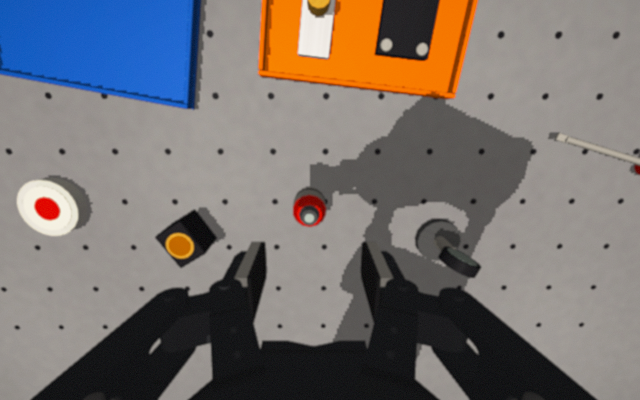

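```bash
python3 -m inch '{"slide":[[-0.009,-0.003,0.02],[0,0,0.02],[0,0,0.01],[0,0,0]],"twist":[[0.5,-0.9,0],[0,0,0],[0,0,0],[0,0,0]],"claw":[0.2,0.2,0.2,0.2]}';python3 go.py 461 -185.3 50 0
python3 - <<'E'
from rig import robot
from meas import *
m=robot.camera_model("wrist");p,d=robot.capture("wrist");np.savez("w17.npz",p=p,d=d,**m)
cv2.imwrite("pics/w18.png",p[:,:,::-1])
P=pts(m,d);H,S,V=hsv(p)
rect("red",m,comp((S>120)&((H<8)|(H>170)),(270,360,150,300)),33,P)
k=(P[...,2]>44)&(P[...,2]<52)&(d>0);q=comp(k,(280,350,150,300));print("nose",len(q),P[q[:,1],q[:,0]].mean(0).round(1))
E
```

```text
time: 29.38
ee_pos: [466.5, -187.9, 64.9]
eef_rot: [0.002, 1.0, 0.0, 0.004]
ft_force: [0.0, 0.4, -0.1]
width: 51.1
t 29.38 pos [ 466.5 -187.9   64.9] yaw 0.0 w 51.1 F [ 0.   0.4 -0.1] j [-0.43  0.07  2.11  0.    0.95  1.14]
slide now [-5.6 -2.6 14.9] slide at goal yaw [-5.5 -2.6 14.9] twist [ 0.2 -0.5  0. ]
red 768 c [ 462.3 -185.3] long 28.3 short 28.0 ang -0.1 mean [ 465.1 -185.3] z [30.1 36.4 40.4]
nose 364 [ 461.5 -185.4   47. ]
```

View pics/w18.png

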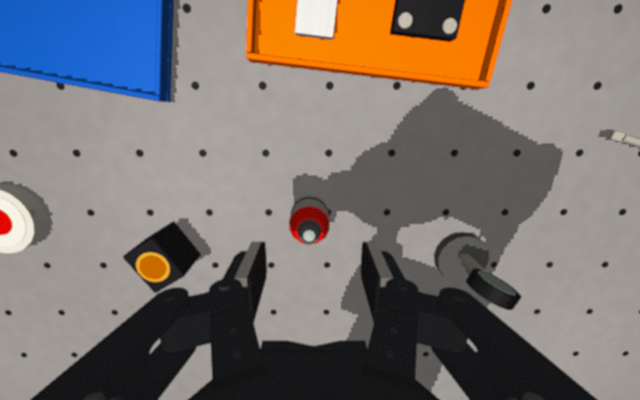

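```bash
python3 -m inch '{"slide":[[-0.005,-0.003,0.02],[0,0,0.02],[0,0,0.01],[0,0,0]],"twist":[[0.2,-0.5,0],[0,0,0],[0,0,0],[0,0,0]],"claw":[0.2,0.2,0.2,0.2]}';python3 go.py 461.5 -185.4 -22 0
python3 - <<'E'
from rig import robot
from meas import *
m=robot.camera_model("wrist");p,d=robot.capture("wrist");np.savez("w17.npz",p=p,d=d,**m)
cv2.imwrite("pics/w19.png",p[:,:,::-1])
P=pts(m,d)
k=(P[...,2]>44)&(P[...,2]<52)&(d>0);q=comp(k,(280,350,150,300));print("nose",len(q),P[q[:,1],q[:,0]].mean(0).round(1))
E
```

```text
time: 29.92
ee_pos: [462.3, -185.2, 13.8]
eef_rot: [0.0, 1.0, -0.0, 0.001]
ft_force: [-0.2, 1.1, 0.6]
width: 50.8
t 29.93 pos [ 462.3 -185.2   13.8] yaw -0.0 w 50.8 F [-0.2  1.1  0.6] j [-0.43  0.14  2.15  0.    0.85  1.14]
slide now [-0.9  0.2 35.8] slide at goal yaw [-0.8  0.2 35.8] twist [ 0.  -0.1 -0. ]
nose 636 [ 461.7 -185.4   47. ]
```

View pics/w19.png

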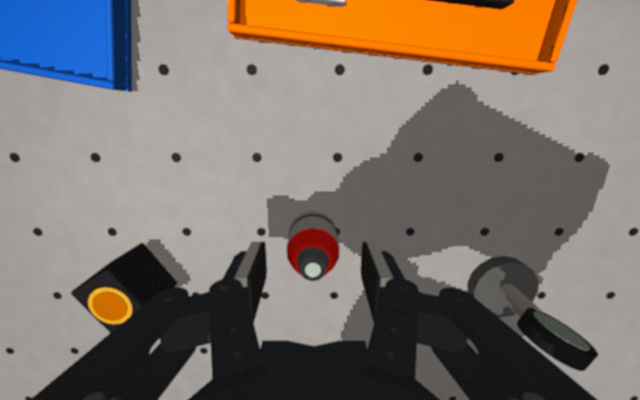

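```bash
python3 -m inch '{"slide":[[0,0,0.015],[0,0,0.01],[0,0,0.005],[0,0,0.0]],"twist":[[0,0,0],[0,0,0],[0,0,0],[0,0,0]],"claw":[0.2,0.2,0.2,0.2]}';python3 go.py 461.5 -185.4 -22 0
```

```text
time: 30.48
ee_pos: [463.7, -185.8, -16.9]
eef_rot: [0.001, 1.0, -0.0, 0.002]
ft_force: [0.0, -0.7, 0.3]
width: 51.1
t 30.48 pos [ 463.7 -185.8  -16.9] yaw -0.0 w 51.1 F [ 0.  -0.7  0.3] j [-0.43  0.19  2.16  0.    0.78  1.14]
slide now [-2.2 -0.4  5.1] slide at goal yaw [-2.2 -0.4  5.1] twist [ 0.1 -0.2 -0. ]
```

```bash
python3 -m inch '{"slide":[[-0.002,0,0.003],[0,0,0.0]],"twist":[[0,-0.2,0],[0,0,0]],"claw":[0.2,0.2]}';python3 go.py 461.5 -185.4 -22 0; python3 -m inch '{"slide":[[0,0,0],[0,0,0],[0,0,0],[0,0,0],[0,0,0],[0,0,0]],"twist":[[0,0,0],[0,0,0],[0,0,0],[0,0,0],[0,0,0],[0,0,0]],"claw":[-0.1,-0.3,-0.5,-0.6,-0.6,-0.6]}' 40;python3 go.py
```

```text
time: 30.72
ee_pos: [461.9, -186.0, -19.8]
eef_rot: [0.001, 1.0, 0.0, 0.001]
ft_force: [-0.6, 0.5, 1.2]
width: 51.2
t 30.73 pos [ 461.9 -186.   -19.8] yaw 0.0 w 51.2 F [-0.6  0.5  1.2] j [-0.43  0.2   2.17 -0.    0.78  1.14]
slide now [-0.4 -0.6  2.2] slide at goal yaw [-0.4 -0.6  2.2] twist [ 0.1 -0.1  0. ]
time: 31.48
ee_pos: [462.5, -186.3, -19.2]
eef_rot: [0.001, 1.0, -0.0, 0.001]
ft_force: [-0.3, 0.3, -1.2]
width: 28.7
t 31.48 pos [ 462.5 -186.3  -19.2] yaw -0.0 w 28.7 F [-0.3  0.3 -1.2] j [-0.43  0.2   2.17 -0.    0.78  1.14]
```

```bash
python3 -m inch '{"slide":[[0,0,-0.02],[0,0,-0.04],[0,0,-0.05],[0,0,-0.05],[0.01,-0.03,0],[0.02,-0.05,0],[0.02,-0.05,0],[0.02,-0.05,0]],"twist":[[0,0,0],[0,0,0],[0,0,0],[0,0,0],[0,0,0],[0,0,0],[0,0,0],[0,0,0]],"claw":[-0.6,-0.6,-0.6,-0.6,-0.6,-0.6,-0.6,-0.6]}';python3 go.py 600 200 140 3
python3 -m inch '{"slide":[[0.02,-0.05,0],[0.02,-0.05,0],[0.01,-0.05,0],[0.01,-0.05,0],[0,0,0]],"twist":[[0,0,0],[0,0,0],[0,0,0],[0,0,0],[0,0,0]],"claw":[-0.6,-0.6,-0.6,-0.6,-0.6]}';python3 go.py 600 200 140 3
python3 - <<'E'
from rig import robot
from meas import *
m=robot.camera_model("wrist");p,d=robot.capture("wrist");np.savez("w20.npz",p=p,d=d,**m)
cv2.imwrite("pics/w20.png",p[:,:,::-1])
P=pts(m,d)
E
```

```text
time: 32.48
ee_pos: [532.7, -4.1, 145.5]
eef_rot: [0.001, 1.0, -0.004, 0.001]
ft_force: [-0.2, 0.0, -1.0]
width: 29.1
t 32.48 pos [532.7  -4.1 145.5] yaw -0.5 w 29.1 F [-0.2  0.  -1. ] j [-0.05  0.04  1.98 -0.    1.12  1.53]
slide now [  65.6 -204.7    5.2] slide at goal yaw [  77.9 -200.3    5.5] twist [ 0.1 -0.1 -3.5]
time: 33.1
ee_pos: [595.7, 205.7, 143.8]
eef_rot: [0.001, 1.0, -0.002, 0.001]
ft_force: [-0.4, -0.8, -0.3]
width: 28.8
t 33.1 pos [595.7 205.7 143.8] yaw -0.2 w 28.8 F [-0.4 -0.8 -0.3] j [ 0.29  0.23  1.77 -0.    1.14  1.87]
slide now [4.3 5.7 3.9] slide at goal yaw [4.  6.  3.8] twist [ 0.1 -0.1 -3.2]
```

View pics/w20.png

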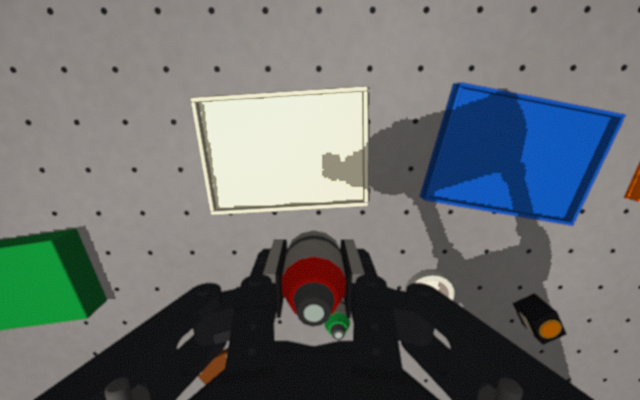

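```bash
python3 - <<'E'
from meas import *
z=np.load("w20.npz");m=z;p,d=z["p"],z["d"];P=pts(m,d);H,S,V=hsv(p)
for nm,roi in (("white",(180,380,75,222)),("blue",(415,632,75,230))):
    a=np.zeros((400,640),bool);a[roi[2]:roi[3],roi[0]:roi[1]]=1
    k=a&(d>0)&(P[...,2]>11)&(P[...,2]<20);W=P[k][:,:2].astype(np.float32);print(nm,len(W),cv2.minAreaRect(W))
# held objective axis: nose top, barrel
k=(d>0)&(d<170);a=np.zeros((400,640),bool);a[230:325,285:345]=1
H2=(S>120)&((H<8)|(H>170))&a;print("red band",P[H2].mean(0).round(1)); t=P[305:322,306:322].reshape(-1,3);print("nose",np.median(t,0).round(1))
E
```

```text
white 2496 ((627.8977661132812, 235.078369140625), (120.24970245361328, 170.0072021484375), 3.280613899230957)
blue 2789 ((622.5650634765625, -7.3807830810546875), (171.6242218017578, 120.19954681396484), 79.87137603759766)
red band [602.1 204.9 198.8]
nose [593.7 205.3 210.7]
```

White tray centre measured at (628,235), yaw 3.3°. The held red objective is upright, with its nose at (314,312) in the image.

```bash
python3 -m inch '{"slide":[[0.017,0.003,0.02],[0.016,0.003,0.03],[0,0,0.03],[0,0,0.02],[0,0,0]],"twist":[[0,0,-3],[0,0,0],[0,0,0],[0,0,0],[0,0,0]],"claw":[-0.6,-0.6,-0.6,-0.6,-0.6]}';python3 go.py 630 199 -15 3
```

```text
time: 33.78
ee_pos: [628.1, 192.0, 40.9]
eef_rot: [0.003, 1.0, 0.023, -0.0]
ft_force: [0.4, 0.1, -1.0]
width: 28.5
t 33.77 pos [628.1 192.   40.9] yaw 2.6 w 28.5 F [ 0.4  0.1 -1. ] j [ 0.26  0.38  1.79 -0.01  0.98  1.79]
slide now [ 2.2 -7.3 55.8] slide at goal yaw [ 2.2 -6.9 55.9] twist [ 0.3  0.  -0.4]
```

```bash
python3 -m inch '{"slide":[[0.001,-0.006,0.02],[0,0,0.015],[0,0,0.007],[0,0,0]],"twist":[[0.3,0,-0.4],[0,0,0],[0,0,0],[0,0,0]],"claw":[-0.6,-0.6,-0.6,-0.6]}';python3 go.py 630 199 -15 3
```

```text
time: 34.28
ee_pos: [630.4, 198.5, -1.4]
eef_rot: [-0.0, 1.0, 0.027, 0.002]
ft_force: [-1.0, -0.2, -1.4]
width: 28.9
t 34.27 pos [630.4 198.5  -1.4] yaw 3.1 w 28.9 F [-1.  -0.2 -1.4] j [ 0.27  0.43  1.8  -0.    0.91  1.79]
slide now [-0.4 -0.6 13.6] slide at goal yaw [-0.4 -0.6 13.6] twist [-0.  -0.2  0.1]
```

```bash
python3 -m inch '{"slide":[[0,0,0.006],[0,0,0.004],[0,0,0]],"twist":[[0,-0.2,0],[0,0,0],[0,0,0]],"claw":[-0.6,-0.6,-0.6]}';python3 -m inch '{"slide":[[0,0,0.002],[0,0,0]],"twist":[[0,0,0],[0,0,0]],"claw":[-0.6,-0.6]}';python3 -m inch '{"slide":[[0,0,0.001],[0,0,0]],"twist":[[0,0,0],[0,0,0]],"claw":[-0.6,-0.6]}';python3 -m inch '{"slide":[[0,0,0.001],[0,0,0]],"twist":[[0,0,0],[0,0,0]],"claw":[-0.6,-0.6]}'
```

```text
time: 34.65
ee_pos: [631.5, 198.9, -10.9]
eef_rot: [-0.0, 1.0, 0.027, 0.001]
ft_force: [-0.5, -0.4, -1.4]
width: 28.5
time: 34.9
ee_pos: [631.8, 199.0, -12.6]
eef_rot: [-0.001, 1.0, 0.027, 0.001]
ft_force: [-0.0, 0.3, -1.3]
width: 28.9
time: 35.15
ee_pos: [632.1, 199.0, -13.3]
eef_rot: [-0.001, 1.0, 0.027, 0.001]
ft_force: [0.3, -0.3, -1.5]
width: 28.9
time: 35.4
ee_pos: [632.2, 199.1, -14.3]
eef_rot: [-0.001, 1.0, 0.027, 0.001]
ft_force: [0.1, -0.2, 0.1]
width: 28.1
```

```bash
python3 -m inch '{"slide":[[0,0,0.001],[0,0,0]],"twist":[[0,0,0],[0,0,0]],"claw":[-0.6,-0.6]}';python3 -m inch '{"slide":[[0,0,0.001],[0,0,0]],"twist":[[0,0,0],[0,0,0]],"claw":[-0.6,-0.6]}'
```

```text
time: 35.65
ee_pos: [632.4, 199.1, -15.1]
eef_rot: [-0.001, 1.0, 0.027, 0.002]
ft_force: [-0.1, 0.4, -0.6]
width: 28.7
time: 35.9
ee_pos: [632.5, 199.2, -15.0]
eef_rot: [-0.001, 1.0, 0.027, 0.002]
ft_force: [0.3, -0.1, -1.4]
width: 28.7
```

```bash
python3 -m inch '{"slide":[[0,0,0],[0,0,0],[0,0,0],[0,0,-0.01],[0,0,-0.03],[0,0,-0.05],[0,0,-0.06],[0,0,-0.04]],"twist":[[0,0,0],[0,0,0],[0,0,0],[0,0,0],[0,0,0],[0,0,0],[0,0,0],[0,0,0]],"claw":[-0.2,0,0.1,0.1,0.1,0.1,0.1,0.1]}';python3 go.py 400 180 190 3
python3 - <<'E'
from rig import robot
from meas import *
m=robot.camera_model("wrist");p,d=robot.capture("wrist");np.savez("w21.npz",p=p,d=d,**m)
cv2.imwrite("pics/w21.png",p[:,:,::-1])
P=pts(m,d)
E
```

```text
time: 36.9
ee_pos: [628.9, 198.1, 177.0]
eef_rot: [0.0, 1.0, 0.027, -0.003]
ft_force: [1.3, 0.4, -0.3]
width: 46.7
t 36.9 pos [628.9 198.1 177. ] yaw 3.1 w 46.7 F [ 1.3  0.4 -0.3] j [0.27 0.26 1.67 0.   1.22 1.78]
slide now [-229.6    5.8  -11.8] slide at goal yaw [-229.6    6.   -13. ] twist [0.  0.3 0.1]
```

View pics/w21.png

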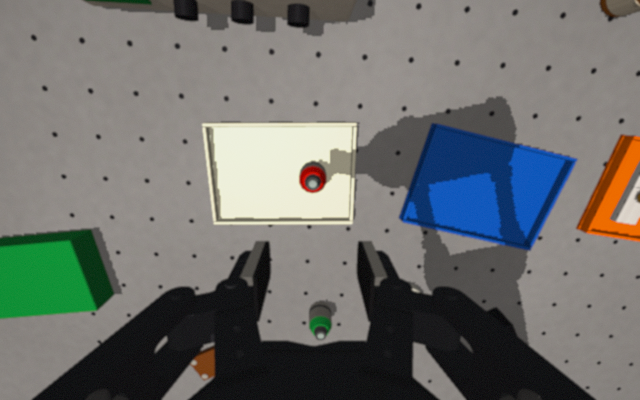

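The red objective stands nose up in the white tray at (313,178). Next is the green one, at (320,325).

```bash
python3 -m inch '{"slide":[[-0.056,0.001,0],[-0.056,0.001,0],[-0.056,0.001,0],[-0.05,0.001,0],[0,0,0],[0,0,0]],"twist":[[0,0,0],[0,0,0],[0,0,0],[0,0,0],[0,0,0],[0,0,0]],"claw":[0.2,0.2,0.2,0.2,0.2,0.2]}';python3 go.py 435 183 60 3
python3 - <<'E'
from rig import robot
from meas import *
m=robot.camera_model("wrist");p,d=robot.capture("wrist");np.savez("w22.npz",p=p,d=d,**m)
cv2.imwrite("pics/w22.png",p[:,:,::-1])
P=pts(m,d);H,S,V=hsv(p)
rect("green",m,comp((S>80)&(H>40)&(H<90),(230,420,80,260)),33,P)
k=(P[...,2]>44)&(P[...,2]<52)&(d>0);q=comp(k,(250,400,80,260));print("nose",len(q),P[q[:,1],q[:,0]].mean(0).round(1))
E
```

```text
time: 37.7
ee_pos: [412.1, 183.6, 187.0]
eef_rot: [-0.003, 1.0, 0.027, 0.007]
ft_force: [0.8, 0.4, 0.2]
width: 51.5
t 37.7 pos [412.1 183.6 187. ] yaw 3.0 w 51.5 F [0.8 0.4 0.2] j [ 0.36 -0.17  2.1  -0.    1.2   1.88]
slide now [ 20.9   2.4 127.4] slide at goal yaw [ 22.8   1.8 127. ] twist [-0.3 -0.8  0. ]
green 390 c [434.  178.7] long 28.4 short 28.4 ang 47.9 mean [435.3 178.5] z [30.7 37.4 41.9]
nose 158 [433.7 178.2  46.9]
```

View pics/w22.png

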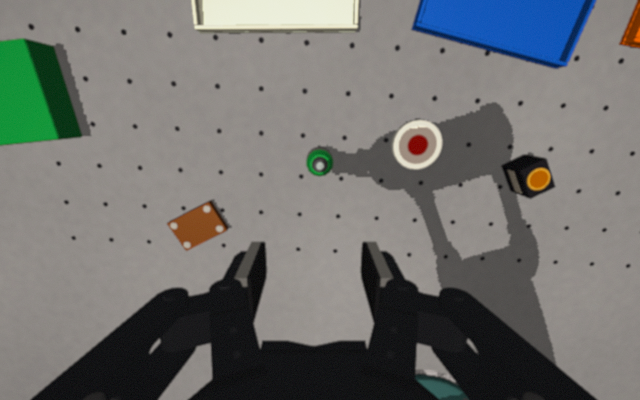

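```bash
python3 -m inch '{"slide":[[0.01,0.002,0.04],[0.008,0.002,0.04],[0,0,0.03],[0,0,0.02],[0,0,0]],"twist":[[-0.3,-0.8,0],[0,0,0],[0,0,0],[0,0,0],[0,0,0]],"claw":[0.2,0.2,0.2,0.2,0.2]}';python3 go.py 433.8 178.3 -20 3
python3 - <<'E'
from rig import robot
from meas import *
m=robot.camera_model("wrist");p,d=robot.capture("wrist");np.savez("w23.npz",p=p,d=d,**m)
cv2.imwrite("pics/w23.png",p[:,:,::-1])
P=pts(m,d)
k=(P[...,2]>44)&(P[...,2]<52)&(d>0);q=comp(k,(270,360,80,300));print("nose",len(q),P[q[:,1],q[:,0]].mean(0).round(1))
E
```

```text
time: 38.38
ee_pos: [441.6, 182.2, 55.8]
eef_rot: [-0.001, 1.0, 0.025, 0.003]
ft_force: [-0.0, -1.6, 1.3]
width: 51.2
t 38.38 pos [441.6 182.2  55.8] yaw 2.9 w 51.2 F [-0.  -1.6  1.3] j [ 0.34  0.04  2.17 -0.    0.93  1.86]
slide now [-8.5  3.5 75.7] slide at goal yaw [-8.   3.5 75.8] twist [-0.1 -0.4 -0.1]
nose 393 [434.2 178.1  46.9]
```

View pics/w23.png

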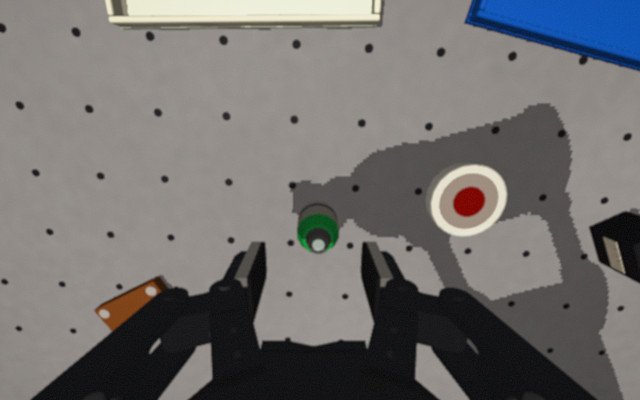

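```bash
python3 -m inch '{"slide":[[-0.007,0.004,0],[0,0,0.015],[0,0,0.01],[0,0,0]],"twist":[[-0.1,-0.4,0],[0,0,0],[0,0,0],[0,0,0]],"claw":[0.2,0.2,0.2,0.2]}';python3 go.py 434.1 178.2 -20 3
python3 - <<'E'
from rig import robot
from meas import *
m=robot.camera_model("wrist");p,d=robot.capture("wrist")
cv2.imwrite("pics/w24.png",p[:,:,::-1])
P=pts(m,d)
k=(P[...,2]>44)&(P[...,2]<52)&(d>0);q=comp(k,(280,350,80,300));print("nose",len(q),P[q[:,1],q[:,0]].mean(0).round(1))
E
```

```text
time: 38.92
ee_pos: [438.5, 178.8, 33.2]
eef_rot: [-0.001, 1.0, 0.025, 0.003]
ft_force: [0.0, -0.9, 0.2]
width: 51.0
t 38.92 pos [438.5 178.8  33.2] yaw 2.9 w 51.0 F [ 0.  -0.9  0.2] j [ 0.33  0.07  2.19 -0.    0.88  1.86]
slide now [-4.8  0.4 53.1] slide at goal yaw [-4.5  0.3 53.2] twist [-0.1 -0.4 -0.1]
nose 503 [434.4 178.1  47. ]
```

View pics/w24.png

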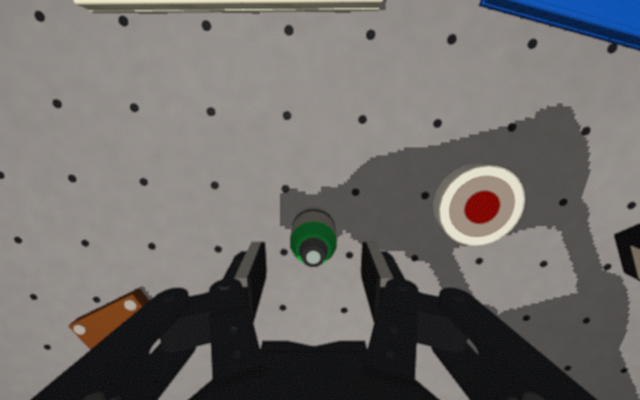

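Centred between the fingers. I'll descend and grasp.

```bash
python3 -m inch '{"slide":[[-0.005,0,0.01],[-0.001,0,0.015],[-0.001,0,0.015],[0,0,0.005],[0,0,0]],"twist":[[-0.1,-0.4,0],[0,0,0],[0,0,0],[0,0,0],[0,0,0]],"claw":[0.2,0.2,0.2,0.2,0.2]}';python3 go.py 434.3 178.2 -20 3
```

```text
time: 39.6
ee_pos: [430.9, 178.5, -15.1]
eef_rot: [0.0, 1.0, 0.025, -0.001]
ft_force: [0.2, -0.5, 0.2]
width: 50.9
t 39.6 pos [430.9 178.5 -15.1] yaw 2.9 w 50.9 F [ 0.2 -0.5  0.2] j [ 0.34  0.14  2.23 -0.    0.78  1.86]
slide now [3.4 0.4 4.9] slide at goal yaw [3.4 0.4 4.9] twist [ 0.   0.1 -0.1]
```

```bash
python3 -m inch '{"slide":[[0.003,0,0.004],[0,0,0]],"twist":[[0,0,0],[0,0,0]],"claw":[0.2,0.2]}';python3 go.py 434.3 178.2 -20 3; python3 -m inch '{"slide":[[0,0,0],[0,0,0],[0,0,0],[0,0,0],[0,0,0],[0,0,0]],"twist":[[0,0,0],[0,0,0],[0,0,0],[0,0,0],[0,0,0],[0,0,0]],"claw":[-0.1,-0.3,-0.5,-0.6,-0.6,-0.6]}' 40;python3 go.py
```

```text
time: 39.85
ee_pos: [434.8, 178.8, -18.9]
eef_rot: [0.0, 1.0, 0.025, -0.0]
ft_force: [0.0, -0.2, -0.8]
width: 51.3
t 39.85 pos [434.8 178.8 -18.9] yaw 2.9 w 51.3 F [ 0.  -0.2 -0.8] j [ 0.34  0.15  2.22 -0.    0.77  1.86]
slide now [-0.5  0.6  1.1] slide at goal yaw [-0.5  0.6  1.1] twist [ 0.   0.  -0.1]
time: 40.6
ee_pos: [435.5, 179.0, -18.2]
eef_rot: [0.0, 1.0, 0.025, 0.001]
ft_force: [-1.3, 0.2, -1.0]
width: 28.6
t 40.6 pos [435.5 179.  -18.2] yaw 2.9 w 28.6 F [-1.3  0.2 -1. ] j [ 0.34  0.15  2.22 -0.    0.77  1.86]
```

```bash
python3 -m inch '{"slide":[[0,0,-0.02],[0,0,-0.04],[0,0,-0.05],[0,0,-0.04],[0.03,-0.013,0],[0.05,-0.022,0],[0.05,-0.022,0],[0.04,-0.018,0]],"twist":[[0,0,0],[0,0,0],[0,0,0],[0,0,0],[0,0,0],[0,0,0],[0,0,0],[0,0,0]],"claw":[-0.6,-0.6,-0.6,-0.6,-0.6,-0.6,-0.6,-0.6]}';python3 -m inch '{"slide":[[0,0,0],[0,0,0]],"twist":[[0,0,0],[0,0,0]],"claw":[-0.6,-0.6]}';python3 go.py 626 271 60 3
```

```text
time: 41.6
ee_pos: [601.3, 262.8, 135.0]
eef_rot: [0.001, 1.0, 0.025, -0.001]
ft_force: [-0.2, 0.2, -1.8]
width: 28.6
time: 41.85
ee_pos: [602.5, 263.6, 133.1]
eef_rot: [0.001, 1.0, 0.025, -0.002]
ft_force: [-0.9, -0.2, -1.6]
width: 28.9
t 41.85 pos [602.5 263.6 133.1] yaw 2.9 w 28.9 F [-0.9 -0.2 -1.6] j [ 0.37  0.29  1.72 -0.    1.14  1.9 ]
slide now [24.1 -6.4 73. ] slide at goal yaw [23.8 -6.2 73.1] twist [ 0.1  0.2 -0.1]
```

```bash
python3 -m inch '{"slide":[[0.012,-0.003,0.01],[0.011,-0.003,0.02],[0,0,0.03],[0,0,0.02],[0,0,0]],"twist":[[0,0.2,0],[0,0,0],[0,0,0],[0,0,0],[0,0,0]],"claw":[-0.6,-0.6,-0.6,-0.6,-0.6]}';python3 go.py 626 271 -14.2 3
python3 - <<'E'
from rig import robot
from meas import *
m=robot.camera_model("wrist");p,d=robot.capture("wrist")
cv2.imwrite("pics/w25.png",p[:,:,::-1])
E
```

```text
time: 42.48
ee_pos: [623.6, 269.2, 46.9]
eef_rot: [0.001, 1.0, 0.025, -0.002]
ft_force: [1.2, -0.3, -1.3]
width: 29.2
t 42.48 pos [623.6 269.2  46.9] yaw 2.8 w 29.2 F [ 1.2 -0.3 -1.3] j [ 0.37  0.41  1.73 -0.    1.01  1.89]
slide now [ 2.7 -1.8 61. ] slide at goal yaw [ 2.5 -1.7 61.1] twist [ 0.2  0.2 -0.2]
```

View pics/w25.png

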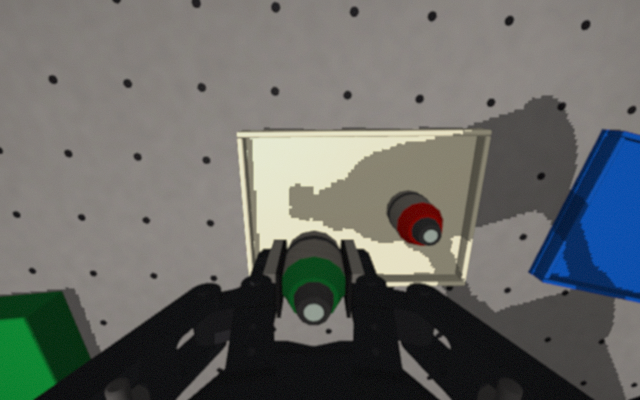

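```bash
python3 -m inch '{"slide":[[0.002,-0.002,0.02],[0,0,0.02],[0,0,0.008],[0,0,0]],"twist":[[0,0,0],[0,0,0],[0,0,0],[0,0,0]],"claw":[-0.6,-0.6,-0.6,-0.6]}';python3 go.py 626 271 -14.2 3
```

```text
time: 43.02
ee_pos: [627.9, 272.4, -1.3]
eef_rot: [0.001, 1.0, 0.025, 0.001]
ft_force: [-0.2, -0.1, -1.5]
width: 28.7
t 43.02 pos [627.9 272.4  -1.3] yaw 2.8 w 28.7 F [-0.2 -0.1 -1.5] j [ 0.37  0.47  1.74 -0.    0.93  1.9 ]
slide now [-2.   1.2 12.9] slide at goal yaw [-2.   1.3 12.9] twist [ 0.1 -0.1 -0.2]
```

```bash
python3 -m inch '{"slide":[[-0.001,0,0.006],[0,0,0.003],[0,0,0]],"twist":[[0.1,-0.1,0],[0,0,0],[0,0,0]],"claw":[-0.6,-0.6,-0.6]}';python3 -m inch '{"slide":[[0,0,0.002],[0,0,0]],"twist":[[0,0,0],[0,0,0]],"claw":[-0.6,-0.6]}';python3 -m inch '{"slide":[[0,0,0.001],[0,0,0]],"twist":[[0,0,0],[0,0,0]],"claw":[-0.6,-0.6]}';python3 -m inch '{"slide":[[0,0,0.001],[0,0,0]],"twist":[[0,0,0],[0,0,0]],"claw":[-0.6,-0.6]}'
```

```text
time: 43.4
ee_pos: [627.8, 272.6, -9.7]
eef_rot: [-0.001, 1.0, 0.025, 0.001]
ft_force: [-0.5, 0.2, -0.5]
width: 28.8
time: 43.65
ee_pos: [628.2, 272.8, -11.2]
eef_rot: [-0.001, 1.0, 0.025, 0.001]
ft_force: [0.4, -0.0, -1.1]
width: 28.6
time: 43.9
ee_pos: [628.5, 272.9, -11.9]
eef_rot: [-0.001, 1.0, 0.025, 0.002]
ft_force: [-1.3, 0.4, -0.7]
width: 28.9
time: 44.15
ee_pos: [628.6, 272.9, -12.8]
eef_rot: [-0.001, 1.0, 0.025, 0.002]
ft_force: [-0.1, 0.3, -1.3]
width: 29.0
```

```bash
python3 -m inch '{"slide":[[0,0,0.001],[0,0,0]],"twist":[[0,0,0],[0,0,0]],"claw":[-0.6,-0.6]}';python3 -m inch '{"slide":[[0,0,0.001],[0,0,0]],"twist":[[0,0,0],[0,0,0]],"claw":[-0.6,-0.6]}';python3 -m inch '{"slide":[[0,0,0.001],[0,0,0]],"twist":[[0,0,0],[0,0,0]],"claw":[-0.6,-0.6]}'
```

```text
time: 44.4
ee_pos: [628.5, 272.9, -14.0]
eef_rot: [-0.001, 1.0, 0.025, 0.002]
ft_force: [-0.4, 0.5, -0.5]
width: 28.8
time: 44.65
ee_pos: [628.9, 273.1, -14.0]
eef_rot: [-0.001, 1.0, 0.025, 0.002]
ft_force: [0.6, 0.6, -1.1]
width: 29.1
time: 44.9
ee_pos: [629.2, 273.2, -14.1]
eef_rot: [-0.001, 1.0, 0.025, 0.002]
ft_force: [0.0, 0.2, -1.1]
width: 28.9
```

Contact at −14.0, as predicted. Releasing.

```bash
python3 -m inch '{"slide":[[0,0,0],[0,0,0],[0,0,0],[0,0,-0.01],[0,0,-0.03],[0,0,-0.05],[0,0,-0.06],[0,0,-0.04]],"twist":[[0,0,0],[0,0,0],[0,0,0],[0,0,0],[0,0,0],[0,0,0],[0,0,0],[0,0,0]],"claw":[-0.2,0,0.1,0.1,0.1,0.1,0.1,0.1]}';python3 go.py 390 -75 190 31
python3 - <<'E'
from rig import robot
from meas import *
m=robot.camera_model("wrist");p,d=robot.capture("wrist")
cv2.imwrite("pics/w26.png",p[:,:,::-1])
E
```

```text
time: 45.9
ee_pos: [625.5, 271.6, 177.5]
eef_rot: [0.0, 1.0, 0.025, -0.002]
ft_force: [0.3, 0.3, -0.9]
width: 47.0
t 45.9 pos [625.5 271.6 177.5] yaw 2.8 w 47.0 F [ 0.3  0.3 -0.9] j [0.37 0.3  1.62 0.   1.23 1.89]
slide now [-252.4  334.6  -11.2] slide at goal yaw [-380.4  175.8  -12.5] twist [ -0.    0.3 -28.2]
```

View pics/w26.png

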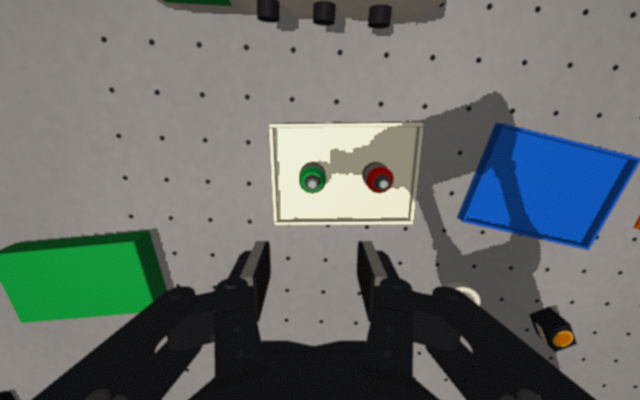

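Both objectives stand nose up in the white tray, at (313,179) and (379,179). Now the cube.

```bash
python3 -m inch '{"slide":[[-0.036,0.05,0],[-0.036,0.05,0],[-0.036,0.05,0],[-0.036,0.05,0],[-0.036,0.05,0],[-0.036,0.05,0],[-0.03,0.045,0],[0,0,0]],"twist":[[0,0,0],[0,0,0],[0,0,0],[0,0,0],[0,0,0],[0,0,0],[0,0,0],[0,0,0]],"claw":[0.2,0.2,0.2,0.2,0.2,0.2,0.2,0.2]}';python3 -m inch '{"slide":[[0,0,0],[0,0,0],[0,0,0],[0,0,0]],"twist":[[0,0,-9.5],[0,0,-9.5],[0,0,-9.5],[0,0,0]],"claw":[0.2,0.2,0.2,0.2]}';python3 go.py 429.5 -67.5 60 31.5
python3 - <<'E'
from rig import robot
from meas import *
m=robot.camera_model("wrist");p,d=robot.capture("wrist");np.savez("w27.npz",p=p,d=d,**m)
cv2.imwrite("pics/w27.png",p[:,:,::-1])
E
```

```text
time: 46.95
ee_pos: [398.9, -91.0, 187.8]
eef_rot: [-0.001, 1.0, 0.026, 0.011]
ft_force: [0.1, -0.1, 1.2]
width: 51.2
time: 47.45
ee_pos: [401.1, -89.1, 189.9]
eef_rot: [0.003, 0.961, 0.277, 0.013]
ft_force: [0.3, -0.0, -0.8]
width: 51.1
t 47.45 pos [401.1 -89.1 189.9] yaw 32.2 w 51.1 F [ 0.3 -0.  -0.8] j [-0.29 -0.26  2.17  0.01  1.21  0.72]
slide now [ 32.3  -4.7 130.6] slide at goal yaw [ 35.5  -3.6 129.9] twist [ 0.7 -1.4  0.7]
```

View pics/w27.png

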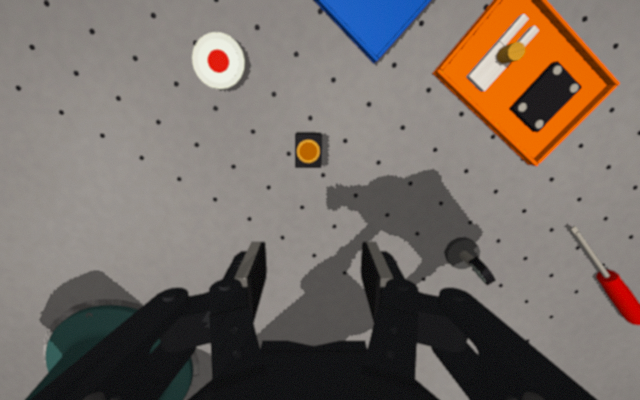

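```bash
cat > cube.py <<'E'
from meas import *
def cube(m,p,d,roi):
    P=pts(m,d);H,S,V=hsv(p)
    q=comp((d>0)&(P[...,2]>32)&(P[...,2]<41),roi);rect("top",m,q,36,P)
    rect("amber",m,comp((S>120)&(H<30)&(V>120),roi),36,P)
E
python3 - <<'E'
from cube import *
z=np.load("w27.npz");cube(z,z["p"],z["d"],(280,340,120,180))
E
python3 -m inch '{"slide":[[0.017,-0.002,0.04],[0.016,-0.002,0.04],[0,0,0.03],[0,0,0]],"twist":[[0.7,-1.4,0.7],[0,0,0],[0,0,0],[0,0,0]],"claw":[0.2,0.2,0.2,0.2]}';python3 go.py 429.5 -67.5 40 31.5
python3 - <<'E'
from rig import robot
from cube import *
m=robot.camera_model("wrist");p,d=robot.capture("wrist");np.savez("w28.npz",p=p,d=d,**m)
cv2.imwrite("pics/w28.png",p[:,:,::-1])
cube(m,p,d,(275,355,150,290))
E
```

```text
top 938 c [429.6 -66.8] long 37.1 short 29.0 ang 32.1 mean [429.8 -66.7] z [34.  35.4 36.9]
amber 447 c [429.  -66.6] long 25.3 short 25.1 ang -57.8 mean [429.1 -66.8] z [34.5 35.9 37.1]
time: 48.0
ee_pos: [432.7, -66.2, 80.1]
eef_rot: [0.001, 0.964, 0.266, 0.003]
ft_force: [0.1, -0.5, 0.5]
width: 51.2
t 48.0 pos [432.7 -66.2  80.1] yaw 30.9 w 51.2 F [ 0.1 -0.5  0.5] j [-0.21 -0.07  2.23  0.    0.98  0.82]
slide now [-3.6 -0.6 40.1] slide at goal yaw [-3.4 -0.5 40.1] twist [ 0.2 -0.2 -0.6]
top 1794 c [430.2 -66.3] long 38.2 short 29.1 ang 31.8 mean [430.6 -66.3] z [34.  35.4 36.7]
amber 716 c [429.5 -67.1] long 23.8 short 22.4 ang 30.8 mean [429.8 -66.7] z [35. 36. 37.]
```

View pics/w28.png

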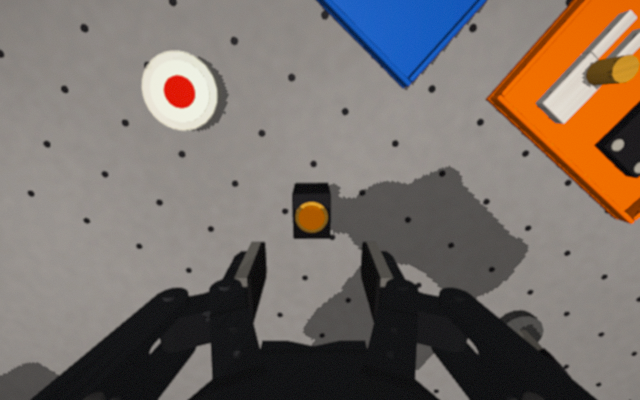

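The cube is at (312,212), square to the jaws.

```bash
python3 -m inch '{"slide":[[-0.003,0,0.02],[0,0,0.02],[0,0,0.01],[0,0,0]],"twist":[[0.2,-0.2,-0.8],[0,0,0],[0,0,0],[0,0,0]],"claw":[0.2,0.2,0.2,0.2]}';python3 go.py 430 -66.7 -20 31.8
python3 - <<'E'
from rig import robot
from cube import *
m=robot.camera_model("wrist");p,d=robot.capture("wrist")
cv2.imwrite("pics/w29.png",p[:,:,::-1])
cube(m,p,d,(275,355,150,290))
E
```

```text
time: 48.55
ee_pos: [438.8, -69.3, 37.9]
eef_rot: [0.004, 0.962, 0.271, 0.008]
ft_force: [0.2, -0.3, 0.2]
width: 51.1
t 48.55 pos [438.8 -69.3  37.9] yaw 31.5 w 51.1 F [ 0.2 -0.3  0.2] j [-0.21 -0.01  2.25  0.    0.88  0.81]
slide now [-6.9 -7.4 57.7] slide at goal yaw [-6.1 -6.8 57.9] twist [ 0.6 -0.7 -0.3]
top 2577 c [430.6 -66.2] long 38.8 short 29.5 ang 32.2 mean [431.  -66.2] z [33.9 35.4 36.8]
amber 993 c [429.5 -67. ] long 23.3 short 23.1 ang 5.5 mean [429.6 -66.9] z [35. 36. 37.]
```

View pics/w29.png

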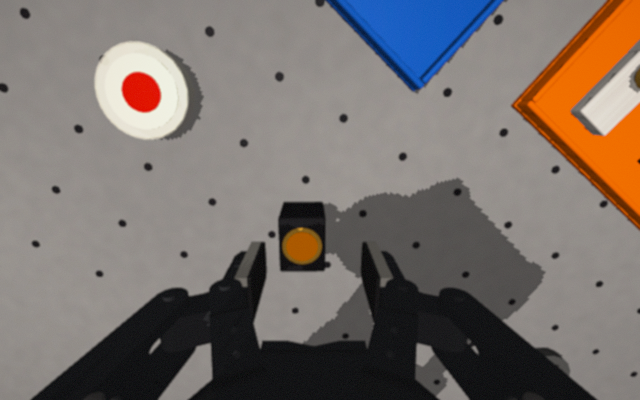

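```bash
python3 -m inch '{"slide":[[-0.006,-0.006,0],[0,0,0]],"twist":[[0.6,-0.7,-0.3],[0,0,0]],"claw":[0.2,0.2]}';python3 go.py 430 -66.7 -20 31.8;python3 -m inch '{"slide":[[0,0,0.015],[0,0,0]],"twist":[[0,0,0],[0,0,0]],"claw":[0.2,0.2]}';python3 go.py 430 -66.7 -20 31.8
```

```text
time: 48.85
ee_pos: [431.9, -67.6, 40.0]
eef_rot: [0.001, 0.962, 0.274, 0.002]
ft_force: [-0.4, 0.1, -0.4]
width: 51.4
t 48.85 pos [431.9 -67.6  40. ] yaw 31.8 w 51.4 F [-0.4  0.1 -0.4] j [-0.21 -0.01  2.26 -0.    0.89  0.8 ]
slide now [-1.3 -2.  60. ] slide at goal yaw [-1.2 -1.8 60. ] twist [ 0.2 -0.1 -0. ]
time: 49.1
ee_pos: [432.3, -67.7, 24.5]
eef_rot: [0.001, 0.962, 0.274, 0.002]
ft_force: [0.6, 0.1, -0.4]
width: 51.0
t 49.1 pos [432.3 -67.7  24.5] yaw 31.8 w 51.0 F [ 0.6  0.1 -0.4] j [-0.21  0.01  2.27 -0.    0.86  0.8 ]
slide now [-1.6 -2.2 44.5] slide at goal yaw [-1.4 -2.  44.5] twist [ 0.2 -0.2 -0. ]
```

```bash
python3 -m inch '{"slide":[[-0.001,-0.002,0.012],[0,0,0.012],[0,0,0.01],[0,0,0]],"twist":[[0.2,-0.2,0],[0,0,0],[0,0,0],[0,0,0]],"claw":[0.2,0.2,0.2,0.2]}';python3 go.py 430 -66.7 -20 31.8
python3 - <<'E'
from rig import robot
from cube import *
m=robot.camera_model("wrist");p,d=robot.capture("wrist")
cv2.imwrite("pics/w30.png",p[:,:,::-1])
E
```

```text
time: 49.6
ee_pos: [429.2, -66.2, -13.0]
eef_rot: [-0.001, 0.962, 0.274, -0.001]
ft_force: [0.4, -0.2, 0.7]
width: 51.3
t 49.6 pos [429.2 -66.2 -13. ] yaw 31.8 w 51.3 F [ 0.4 -0.2  0.7] j [-0.21  0.08  2.29 -0.    0.78  0.81]
slide now [0.4 0.8 7. ] slide at goal yaw [0.4 0.8 7. ] twist [-0.1  0.1 -0. ]
```

View pics/w30.png

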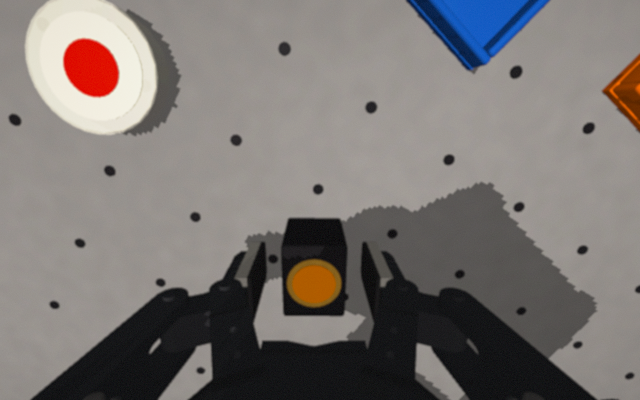

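The cube is centred between the jaws.

```bash
python3 -m inch '{"slide":[[0,0.001,0.006],[0,0,0]],"twist":[[0,0,0],[0,0,0]],"claw":[0.2,0.2]}'; python3 -m inch '{"slide":[[0,0,0],[0,0,0],[0,0,0],[0,0,0],[0,0,0],[0,0,0]],"twist":[[0,0,0],[0,0,0],[0,0,0],[0,0,0],[0,0,0],[0,0,0]],"claw":[-0.1,-0.3,-0.5,-0.6,-0.6,-0.6]}' 40;python3 go.py;python3 -m inch '{"slide":[[0,0,-0.02],[0,0,-0.04],[0,0,-0.05],[0,0,-0.04],[0,0,0]],"twist":[[0,0,0],[0,0,0],[0,0,0],[0,0,0],[0,0,0]],"claw":[-0.6,-0.6,-0.6,-0.6,-0.6]}';python3 go.py 612 -7 100 15
```

```text
time: 49.9
ee_pos: [430.9, -67.4, -18.5]
eef_rot: [-0.0, 0.962, 0.274, -0.0]
ft_force: [-0.4, 0.0, -0.7]
width: 51.3
time: 50.65
ee_pos: [431.4, -67.5, -17.9]
eef_rot: [0.0, 0.962, 0.274, 0.0]
ft_force: [0.3, -0.2, -0.8]
width: 29.3
t 50.65 pos [431.4 -67.5 -17.9] yaw 31.8 w 29.3 F [ 0.3 -0.2 -0.8] j [-0.21  0.09  2.29 -0.    0.76  0.8 ]
time: 51.28
ee_pos: [430.0, -67.2, 135.3]
eef_rot: [-0.001, 0.962, 0.274, -0.001]
ft_force: [0.3, -0.0, -1.6]
width: 29.4
t 51.27 pos [430.  -67.2 135.3] yaw 31.8 w 29.4 F [ 0.3 -0.  -1.6] j [-0.21 -0.14  2.17 -0.    1.11  0.8 ]
slide now [186.5  44.8  34.8] slide at goal yaw [191.4 -11.   35.3] twist [-0.1  0.1 16.8]
```

```bash
python3 -m inch '{"slide":[[0.04,0.01,0],[0.05,0.013,0],[0.05,0.013,0],[0.04,0.01,0],[0,0,0],[0,0,0],[0,0,0],[0,0,0]],"twist":[[0,0,0],[0,0,0],[0,0,0],[0,0,0],[0,0,10.4],[0,0,10.4],[0,0,10.4],[0,0,10.4]],"claw":[-0.6,-0.6,-0.6,-0.6,-0.6,-0.6,-0.6,-0.6]}';python3 -m inch '{"slide":[[0,0,0]],"twist":[[0,0,0]],"claw":[-0.6]}';python3 go.py 622.5 -7.4 60 -10
python3 - <<'E'
from rig import robot
from cube import *
m=robot.camera_model("wrist");p,d=robot.capture("wrist")
cv2.imwrite("pics/w31.png",p[:,:,::-1])
E
```

```text
time: 52.28
ee_pos: [604.2, -8.9, 118.3]
eef_rot: [0.001, 0.995, -0.097, -0.012]
ft_force: [-0.6, 0.0, -0.3]
width: 29.6
time: 52.4
ee_pos: [602.9, -8.8, 116.1]
eef_rot: [0.001, 0.995, -0.096, -0.013]
ft_force: [0.5, 0.2, -1.5]
width: 29.3
t 52.4 pos [602.9  -8.8 116.1] yaw -11.1 w 29.3 F [ 0.5  0.2 -1.5] j [-0.06  0.22  1.84 -0.    1.11  1.71]
slide now [20.5 -5.3 55.6] slide at goal yaw [19.1 -4.7 56.1] twist [ 0.2  1.5 -1.1]
```

View pics/w31.png

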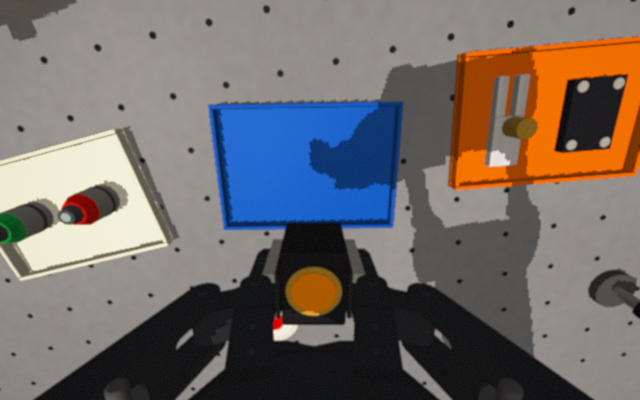

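The held cube, amber window up at (314,290), is square to the blue tray, whose near edge is at row 225.

```bash
python3 -m inch '{"slide":[[0.01,-0.003,0],[0.01,-0.002,0.01],[0,0,0.03],[0,0,0.02],[0,0,0.01],[0,0,0]],"twist":[[0.2,1.5,-1.1],[0,0,0],[0,0,0],[0,0,0],[0,0,0],[0,0,0]],"claw":[-0.6,-0.6,-0.6,-0.6,-0.6,-0.6]}';python3 go.py 622.5 -7.4 -14 -10
```

```text
time: 53.2
ee_pos: [626.7, -7.3, 41.4]
eef_rot: [-0.0, 0.997, -0.082, 0.001]
ft_force: [-0.3, -0.1, 0.3]
width: 29.7
t 53.2 pos [626.7  -7.3  41.4] yaw -9.4 w 29.7 F [-0.3 -0.1  0.3] j [-0.05  0.32  1.86  0.    0.96  1.68]
slide now [-4.2  0.8 55.4] slide at goal yaw [-4.1  0.8 55.4] twist [-0.  -0.1  0.6]
```

```bash
python3 -m inch '{"slide":[[-0.004,0.001,0.015],[0,0,0.015],[0,0,0.012],[0,0,0.004],[0,0,0]],"twist":[[0,0,0],[0,0,0],[0,0,0],[0,0,0],[0,0,0]],"claw":[-0.6,-0.6,-0.6,-0.6,-0.6]}';python3 go.py 622.5 -7.4 -14 -10
```

```text
time: 53.82
ee_pos: [623.7, -7.7, -6.4]
eef_rot: [-0.0, 0.997, -0.081, 0.002]
ft_force: [0.9, -0.1, 0.1]
width: 29.4
t 53.83 pos [623.7  -7.7  -6.4] yaw -9.3 w 29.4 F [ 0.9 -0.1  0.1] j [-0.05  0.38  1.89  0.    0.87  1.68]
slide now [-1.3 -0.1  7.6] slide at goal yaw [-1.3 -0.1  7.6] twist [-0.  -0.3  0.7]
```

```bash
python3 -m inch '{"slide":[[0,0,0.004],[0,0,0]],"twist":[[0,-0.3,0],[0,0,0]],"claw":[-0.6,-0.6]}';python3 -m inch '{"slide":[[0,0,0.002],[0,0,0]],"twist":[[0,0,0],[0,0,0]],"claw":[-0.6,-0.6]}';python3 -m inch '{"slide":[[0,0,0.001],[0,0,0]],"twist":[[0,0,0],[0,0,0]],"claw":[-0.6,-0.6]}';python3 -m inch '{"slide":[[0,0,0.001],[0,0,0]],"twist":[[0,0,0],[0,0,0]],"claw":[-0.6,-0.6]}';python3 -m inch '{"slide":[[0,0,0.001],[0,0,0]],"twist":[[0,0,0],[0,0,0]],"claw":[-0.6,-0.6]}'
```

```text
time: 54.08
ee_pos: [624.5, -7.8, -9.9]
eef_rot: [-0.0, 0.997, -0.081, 0.0]
ft_force: [-0.4, -0.4, -1.3]
width: 29.7
time: 54.32
ee_pos: [625.1, -7.8, -11.4]
eef_rot: [-0.0, 0.997, -0.081, 0.001]
ft_force: [1.0, 0.3, -1.2]
width: 29.5
time: 54.58
ee_pos: [625.4, -7.8, -12.2]
eef_rot: [-0.0, 0.997, -0.081, 0.001]
ft_force: [-0.5, 0.7, -0.6]
width: 29.3
time: 54.82
ee_pos: [625.4, -7.8, -13.2]
eef_rot: [-0.0, 0.997, -0.081, 0.001]
ft_force: [0.6, 0.4, -0.7]
width: 29.6
time: 55.08
ee_pos: [625.7, -7.8, -13.9]
eef_rot: [-0.0, 0.997, -0.081, 0.001]
ft_force: [-1.3, -0.8, -1.0]
width: 29.5
```

```bash
python3 -m inch '{"slide":[[0,0,0.001],[0,0,0]],"twist":[[0,0,0],[0,0,0]],"claw":[-0.6,-0.6]}';python3 -m inch '{"slide":[[0,0,0.001],[0,0,0]],"twist":[[0,0,0],[0,0,0]],"claw":[-0.6,-0.6]}'
```

```text
time: 55.32
ee_pos: [625.9, -7.9, -13.8]
eef_rot: [-0.0, 0.997, -0.081, 0.001]
ft_force: [1.5, 0.2, -0.9]
width: 29.5
time: 55.58
ee_pos: [626.1, -7.8, -13.9]
eef_rot: [-0.0, 0.997, -0.081, 0.002]
ft_force: [-0.1, 0.2, 0.6]
width: 29.6
```

Contact at −13.9. Release, rise and check everything.

```bash
python3 -m inch '{"slide":[[0,0,0],[0,0,0],[0,0,0],[0,0,-0.01],[0,0,-0.03],[0,0,-0.06],[0,0,-0.06],[-0.03,0,-0.06]],"twist":[[0,0,0],[0,0,0],[0,0,0],[0,0,0],[0,0,0],[0,0,0],[0,0,0],[0,0,0]],"claw":[-0.2,0,0.1,0.1,0.1,0.1,0.1,0.1]}';python3 -m inch '{"slide":[[-0.03,0,-0.04],[-0.03,0,-0.04],[0,0,0],[0,0,0]],"twist":[[0,0,0],[0,0,0],[0,0,0],[0,0,0]],"claw":[0.1,0.1,0.1,0.1]}';python3 go.py
python3 - <<'E'
from rig import robot
from cube import *
for n in("wrist","scene"):
    m=robot.camera_model(n);p,d=robot.capture(n);np.savez(f"end_{n}.npz",p=p,d=d,**m)
    cv2.imwrite(f"pics/end_{n}.png",p[:,:,::-1])
E
```

```text
time: 56.58
ee_pos: [595.5, -3.6, 201.5]
eef_rot: [-0.0, 0.997, -0.081, -0.004]
ft_force: [0.2, -0.1, 0.4]
width: 47.4
time: 57.08
ee_pos: [537.2, 6.4, 294.7]
eef_rot: [-0.001, 0.997, -0.081, 0.005]
ft_force: [0.4, 0.3, -1.0]
width: 47.1
t 57.08 pos [537.2   6.4 294.7] yaw -9.3 w 47.1 F [ 0.4  0.3 -1. ] j [-0.03 -0.05  1.79  0.    1.39  1.7 ]
```

View pics/end_wrist.png

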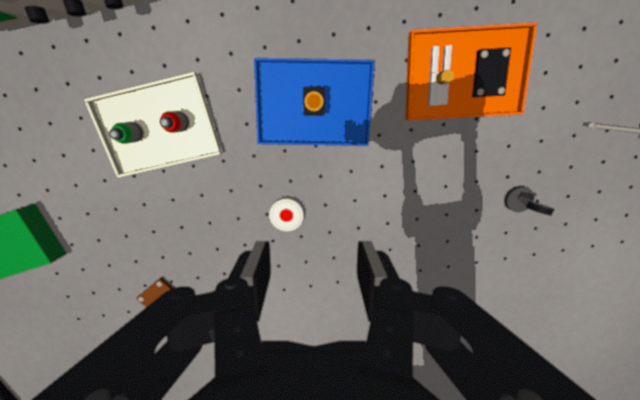

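View pics/end_scene.png

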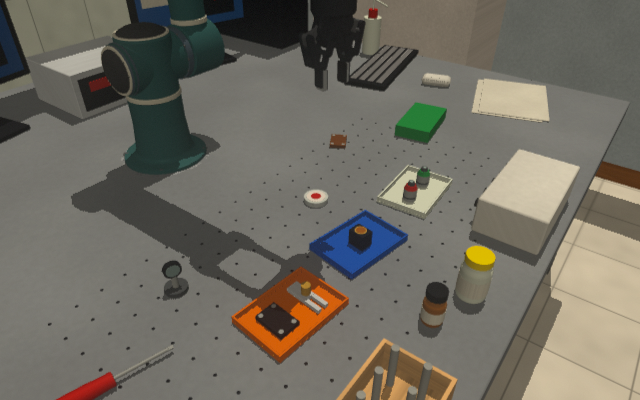

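Everything is in place, and the dish and lens mount sit at the same pixels as at the start. One numeric check, then hand in.

```bash
python3 - <<'E'
from rig import robot
from meas import *
z=np.load("end_wrist.npz");P=pts(z,z["d"])
for n,(a,b,c,e) in dict(plate=(480,505,55,90),fork=(432,440,85,100),tines=(433,438,50,70),cube=(308,322,95,107)).items():
    print(n,np.median(P[c:e,a:b].reshape(-1,3),0).round(1),P[c:e,a:b,2].std().round(1))
for n,(a,b,c,e) in dict(green=(108,135,120,145),red=(158,186,108,135)).items(): print(n,np.percentile(P[c:e,a:b,2],98).round(1))
a=np.load("scene0.npz")["p"].astype(int);b=np.load("end_scene.npz")["p"].astype(int)
print("dish diff",abs(a-b)[188:208,303:330].mean().round(2),"mount diff",abs(a-b)[258:298,160:192].mean().round(2))
robot.hand_in()
E
```

```text
plate [ 622.5 -265.4   13. ] 33.6
fork [ 608.9 -185.3   11.8] 40.6
tines [ 652.3 -186.3   12. ] 0.8
cube [624.8  -9.5  40. ] 0.8
green 52.1
red 51.9
dish diff 3.42 mount diff 2.44
the job is handed in; nothing more can be done
```

The job is done and handed in at about 57 s of the 131 s limit.

- **Fork and plate:** I lifted the fork off by its knob and the plate stayed where it was. Both now lie flat, side by side, in the orange tray. Their tops measured about 12 and 13 mm, against 13 and 14 mm expected; the depth readings run about 1 mm low.
- **Objectives:** the red and then the green one were lowered to contact in the white tray and released. Both stand nose up, with tops at 52 mm as expected.
- **Filter cube:** it was set down in the blue tray the same way. It stands upright with the amber window up, top at 40 mm as expected.
- **Lens mount and dish:** they look unmoved; before and after, the scene pictures differ there only at noise level (mean pixel difference 2–3).

**What went wrong or disagreed:**
- **Missed first grasp:** the first grasp of the knob closed on nothing, because the real fingertips sit about 25 mm above the reported TCP. I confirmed this in the wrist and scene cameras, corrected for it, and nothing was disturbed.
- **Camera mismatch:** the top and wrist cameras disagreed by up to 5 mm in position; I used the close-up wrist views.
- **Spread of two height readings:** in the last check the plate and fork body readings showed a large spread (34 and 41 mm). I put this down to stray depth pixels but did not check. The medians and the pictures agree with both lying flat.

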